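# Turn a moulded lid inside-up with the bench lifter

## Robot

A 6-joint arm with a two-finger parallel gripper is mounted at the origin on the work surface. World frame = base frame: x ahead of the robot, y to its left, z up, the work surface at z = 0. Lengths are in mm, angles in rad, forces in N, time in s.
With the tool pointing down it reaches from about 300 to 775 mm from the base axis. Payload 14.6 kg.
Tool frame: the origin (TCP) lies midway between the tips of the shut fingers; the grasp point (between the pads) lies 19 mm behind it (robot.tcp_to_grasp is the z of the grasp point in the tool frame, in mm); z points along the fingers, y is the line along which they close (so a half turn about z gives the same grasp; the last joint's range is limited). The gripper opens to 94 mm and grips with 3 to 60 N. Pads are 16 mm wide; open, the fingers measure 119 mm over their backs; the gripper's body (75 mm by 177 mm) begins 78 mm behind the grasp point.
Start: joints at [1.27, 0.3, 1.521, -0, 1.321, -0.067], TCP at [127.42, 535.027, 205.446] pointing down, gripper open.
Joint ranges: [-3.03, 3.03], [-0.79, 2.21], [0.23, 2.52], [-1.04, 4.18], [0, 3.07], [-2.55, 2.55]. Speed limits (rad/s): [2.22, 2.22, 2.57, 3.14, 3.14, 3.14].

## Interface

Orientations are given as a rotation vector (axis times angle).
In Python, from workcell import telemetry, cams, ticket, robot gives the robot as it stands. The module is installed in compiled form; this text tells all that it offers.
- The arm moves only by the tool send_rows, never from a script. Its argument "moves" is a list of rows, each a list of 6 numbers: the shift along the world's x, y, z in m, then the turn, a rotation vector about the world's x, y, z in degrees. A call has 1 to 5 rows; each row is the pose to reach, as a shift and turn from the pose commanded when the call began; what a row does not reach only later rows make up. A row lasts 1/12 s, in which the tool goes at most 41.7 mm and 7.16 degrees, less where a joint would pass 70% of its speed; a pose out of reach is approached as far as the arm can. A call with a gripper value outside its range is refused whole. "jaw" is the finger opening in m, from 0 to 0.094, set as the call begins (left out, the last holds). The fingers move at their own pace and stop on an object; "squeeze" is the grip in N (left out, the last holds). Time passes only in rows, so rows that repeat a pose let the fingers close. It gives the time, the measured TCP pose, the force, the opening and the grip force at its end, in the units of the state.
- telemetry.state(): the state, without advancing time (a new reading comes with each control period).
- cams.read_camera(name): name is "side" or "top" or "wrist"; returns a dict with "image" (420x560x3 uint8, red, green, blue), "intrinsics" (3x3 intrinsics, pixels), "R" (3x3) and "t" (3): a world point X has camera coordinates R X + t; the wrist camera has in their place "tool_from_camera" (4x4, takes a point from camera to tool coordinates, whose origin is the TCP and whose axes are the flange's). Camera axes: x right, y down, z forward; pixel columns grow to the right and rows downward; lengths in mm; the calibration is good to about 2 mm. A picture is of the moment at which its call begins: read the wrist's pose just before it. There is no depth.
- ticket.job_done(): hands the job in; it is judged then, once.
The state is a dict: "t": time; "qpos": joint angles; "qvel": joint speeds; "joint_efforts": joint torques, N m; "position": TCP position; "tcp_rot": TCP orientation; "force": force on the tool from outside, world axes, zero at the start; "wrist_torque": the same for the moment, N m; "finger_gap": finger opening in mm; "grip_force": force on a finger pad.
Only numpy, scipy, OpenCV 4.12 (cv2) and the standard library are available. Lean on these libraries where they do the work, as an engineer would, in place of code of your own. Each camera call takes 0.05 s, during which the arm holds its last target. There are 200 camera calls.

## Task

One of the two brown moulded lids on the white sheet still lies show face up, standing on its skirt. Take the bench lifter from its rest, slip its toe under an edge of that lid without digging it into the sheet, tip the lid up and over so that it lies flat with its inside up on the white sheet, like the other one, and hang the lifter back in its rest. The lid is degreased for glueing, so touch it with the lifter only, never with the gripper or arm, and leave the finished lid, bottle, bin and carton where they are.

Things in the scene. Friction and masses are not known exactly. Their poses are not given: they have to be found in the camera images.
- lid_center (a point): Centre of the brown lid to be turned: plate 78 (its x) x 100 (y) x 5 mm; its inside carries a skirt frame 54 x 76 mm, 4.5 mm high, 12 mm in from each edge; 9.5 mm high, 65 g, loose. It starts on the skirt, so the plate's rim overhangs a gap 4.5 mm high, 12 mm deep. z points from the inside to the smooth show face: up at first, down once turned; x points roughly to the robot's left (+y).
- done_lid_center (a point): Centre of the finished lid, of the same make, already lying inside (skirt) up on the white sheet beside the other one. To be left alone.
- lifter_grip (a point): Centre of the bench lifter's wooden handle: flat-sided bar 20 mm thick (lifter x), 120 long (y), 26 high (z). Its steel blade, 84 wide and 1.6 thick, runs down -z from mid-thickness; the last 27 mm, the toe, is bent 20 degrees to +x. The blade is clamped at an unknown projection: toe end 9 mm to +x and 88 to 108 mm below this point. 140 g. In the rest it leans 30 degrees, +x forward and up.
- rest: Fixed grey steel stand of the lifter, base 120 (x) x 140 (y) mm; origin under its centre, on the bench. Two posts (98 mm apart inside) carry the handle's ends from below; the blade hangs between, on a back plate. All leans 30 degrees from vertical, top towards the rest's -x, so the handle's flat sides lean too; back plate top 24 mm below the handle. The lifter goes in and out along its blade.
- rest_seat (a point): Where the centre of the lifter's handle is when it hangs in the rest: at (-18.5, 0, 108) mm in the rest's frame.
- sheet: White work sheet fixed on the bench, 360 mm (x) by 560 mm (y), 2 mm thick; origin at the centre of its underside, so its top is 2 mm above the bench.
- bottle: White squeeze bottle with a thin spout, 54 mm across, 150 mm high, standing; origin at the centre of its foot. Bystander.
- bin: Blue plastic bin with brown mouldings, 170 by 130 by 55 mm; origin at the centre of its underside. Bystander.
- carton: Small open kraft carton with brown mouldings, 90 by 130 by 50 mm; origin at the centre of its underside. Bystander.

How it is judged:
By the outcome, as a careful person would: the job done as asked, in the order asked, and still so for the second after the job is handed in, with the robot touching nothing.
It also fails if it takes over 64 s, if anything falls off the work surface, if the arm or the gripper's body presses on something with over 40 N, if the wrist force passes 120 N, or if a joint passes its speed limit or range.

## Working session

There is one attempt and no reset: what is moved stays moved. The work goes in short steps, Python scripts to look and compute and a tool call to move; the robot and the scene stay as the last step left them, time stands still between calls to the robot, and variables do not carry over. Pictures are saved under pics/ and viewed, at most 10 in all, crops included, and the job is handed in when it is done.

Besides the shell and the picture viewer there is one more tool, called in YAML: its name, and indented under it one key for each argument. send_rows: Moves the arm, as the interface text tells. Its arguments: {"type":"object","properties":{"moves":{"type":"array"},"jaw":{"type":"number"},"squeeze":{"type":"number"}},"required":["moves"]}

```bash
mkdir -p pics; cat > h.py <<'E'
import numpy as np, cv2
from scipy.spatial.transform import Rotation as Ro
from workcell import telemetry, cams, ticket, robot
def shot(n,f=None):
    s=telemetry.state(); c=cams.read_camera(n)
    if f: cv2.imwrite('pics/'+f,c['image'][:,:,::-1])
    return s,c
def ray(c,s,uv):
    d=np.linalg.inv(c['intrinsics'])@np.array([uv[0],uv[1],1.])
    if 'R' in c:
        R,t=np.array(c['R']),np.array(c['t']); return -R.T@t, R.T@d
    T=np.array(c['tool_from_camera']); W=Ro.from_rotvec(s['tcp_rot']).as_matrix()
    return W@T[:3,3]+np.array(s['position']), W@T[:3,:3]@d
def onz(c,s,uv,z):
    o,d=ray(c,s,uv); return o+d*(z-o[2])/d[2]
def proj(c,s,X):
    K=np.array(c['intrinsics']);X=np.array(X,float)
    if 'R' in c: p=np.array(c['R'])@X+np.array(c['t'])
    else:
        T=np.array(c['tool_from_camera']); W=Ro.from_rotvec(s['tcp_rot']).as_matrix()
        p=T[:3,:3].T@(W.T@(X-np.array(s['position']))-T[:3,3])
    q=K@p; return q[:2]/q[2]
def tri(a,b):
    (o1,d1),(o2,d2)=a,b
    A=np.c_[d1,-d2]; l=np.linalg.lstsq(A,o2-o1,rcond=None)[0]
    p,q=o1+d1*l[0],o2+d2*l[1]; return (p+q)/2,np.linalg.norm(p-q)
E
python3 - <<'E'
from h import *
s,c=shot('top','top0.png'); s,c2=shot('side','side0.png')
print(s); print(robot.tcp_to_grasp)
for k in (c,c2): print(np.round(ray(k,s,(280,210)),2), k['intrinsics'])
print(cams.read_camera('wrist')['tool_from_camera'])
E
```

```text
{'t': 0.05, 'qpos': array([ 1.27041161e+00,  3.00454849e-01,  1.52158212e+00, -2.79915715e-05,
        1.32069659e+00, -6.65795942e-02]), 'qvel': array([-0.00166952,  0.00040178, -0.00013223, -0.00081683, -0.00018843,
       -0.00107823]), 'joint_efforts': array([-1.55572106e-04, -5.33210814e+01, -3.53704870e+01,  7.10446830e-02,
        2.35178130e-02, -6.33410491e-05]), 'position': array([127.34555598, 534.78404667, 204.89480668]), 'tcp_rot': array([-3.66392224e-01, -3.11997078e+00,  1.76970909e-03]), 'force': array([-0.31012668,  0.8030171 , -0.56314293]), 'wrist_torque': array([-0.00073633,  0.04421045, -0.03998651]), 'grip_force': 0.0, 'finger_gap': 93.99540620839103}
-18.8
[[ 3.64120e+02  4.35000e+00  1.30222e+03]
 [ 1.90000e-01  2.00000e-02 -9.80000e-01]] [[506.59401086   0.         286.54242528]
 [  0.         506.59401086 213.80675406]
 [  0.           0.           1.        ]]
[[ 5.3851e+02 -9.6546e+02  7.3792e+02]
 [ 3.0000e-02  8.3000e-01 -5.6000e-01]] [[407.64400419   0.         284.70427851]
 [  0.         407.64400419 203.78199145]
 [  0.           0.           1.        ]]
[[ 3.23989275e-04 -9.68343360e-01 -2.49621779e-01  7.20438557e+01]
 [ 9.99999601e-01  1.05959303e-04  8.86878377e-04  7.09423840e-01]
 [-8.32353038e-04 -2.49621966e-01  9.68343008e-01 -1.77842862e+02]
 [ 0.00000000e+00  0.00000000e+00  0.00000000e+00  1.00000000e+00]]
```

View pics/top0.png

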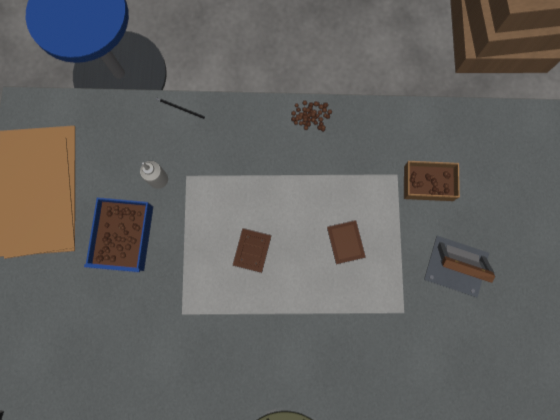

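View pics/side0.png

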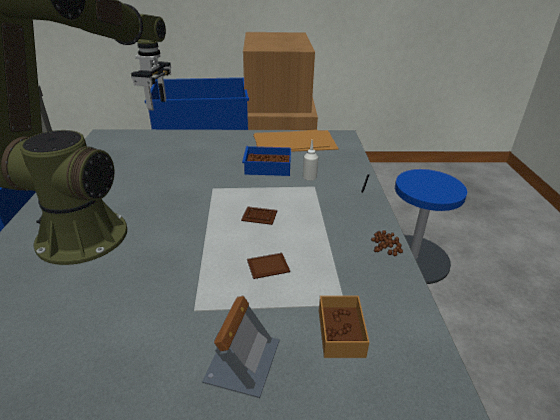

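```bash
python3 - <<'E'
from h import *
s,c=shot('top'); s,c2=shot('side')
a=c['image'][:,:,::-1];b=c2['image'][:,:,::-1]
R=lambda im,x,y,w,h:cv2.resize(im[y:y+h,x:x+w],(400,300),interpolation=cv2.INTER_CUBIC)
m=np.vstack([np.hstack([R(a,220,200,160,90).copy(),R(a,415,225,100,75)]),np.hstack([R(b,225,195,80,90),R(b,190,285,120,112)])])
cv2.imwrite('pics/crop1.png',m)
for n,im,k,z in (('top',a,c,10),('side',b,c2,10)):
    h=cv2.cvtColor(im,cv2.COLOR_BGR2HSV); M=((h[...,1]>90)&((h[...,0]<18)|(h[...,0]>170))).astype(np.uint8)*255
    for q in cv2.findContours(M,0,2)[0]:
        if 150<cv2.contourArea(q)<6000:
            (u,v),wh,an=cv2.minAreaRect(q); bx=cv2.boxPoints(((u,v),wh,an))
            print(n,np.round([u,v,*wh,an],1),'c',onz(k,s,(u,v),z).round(1)[:2],[onz(k,s,p,z).round(0)[:2].tolist() for p in bx])
E
```

```text
top [468.2 269.1  54.1  10.1  18.4] c [ 475.9 -453.6] [[484.0, -385.0], [508.0, -394.0], [468.0, -522.0], [444.0, -513.0]]
top [251.6 250.   28.9  37.1  14. ] c [511.4  98.6] [[473.0, 144.0], [567.0, 125.0], [550.0, 52.0], [457.0, 72.0]]
top [345.9 241.9  37.6  28.9  76. ] c [ 538.  -142.6] [[575.0, -95.0], [595.0, -167.0], [501.0, -190.0], [482.0, -119.0]]
top [118.4 234.   43.1  62.6   8.1] c [544.8 443.5] [[471.0, 503.0], [633.0, 495.0], [620.0, 383.0], [458.0, 393.0]]
top [432.  180.5  55.3  37.8   2.5] c [ 706.  -368.7] [[657.0, -293.0], [759.0, -299.0], [756.0, -445.0], [654.0, -437.0]]
top [311.2 113.9  19.8  36.7  47.7] c [883.4 -48.7] [[868.0, 6.0], [940.0, -67.0], [899.0, -103.0], [827.0, -31.0]]
side [343.5 326.5  49.   61.   -0. ] c [ 711.1 -354. ] [[647.0, -432.0], [666.0, -260.0], [786.0, -262.0], [750.0, -435.0]]
side [231.7 323.1  15.7  58.6  26.6] c [ 459.9 -338.9] [[422.0, -399.0], [468.0, -247.0], [503.0, -271.0], [453.0, -417.0]]
side [268.3 265.2  20.1  38.8  79.4] c [ 543.6 -146.1] [[487.0, -120.0], [592.0, -91.0], [598.0, -172.0], [499.0, -197.0]]
side [387.  242.5  32.8  21.6  11.9] c [886.2 -53.9] [[826.0, -86.0], [861.0, 14.0], [949.0, -21.0], [909.0, -116.0]]
side [259.  215.3  33.   14.3   7.1] c [515.7  87. ] [[463.0, 60.0], [465.0, 139.0], [570.0, 115.0], [563.0, 38.0]]
side [267.6 157.5  41.    6.5   2. ] c [544.7 489.1] [[464.0, 467.0], [463.0, 524.0], [628.0, 512.0], [624.0, 455.0]]
side [467.2 163.7 201.7  44.5  14.8] c [1330.7  437.3] [[927.0, 473.0], [1080.0, 943.0], [1728.0, 402.0], [1496.0, 103.0]]
```

View pics/crop1.png

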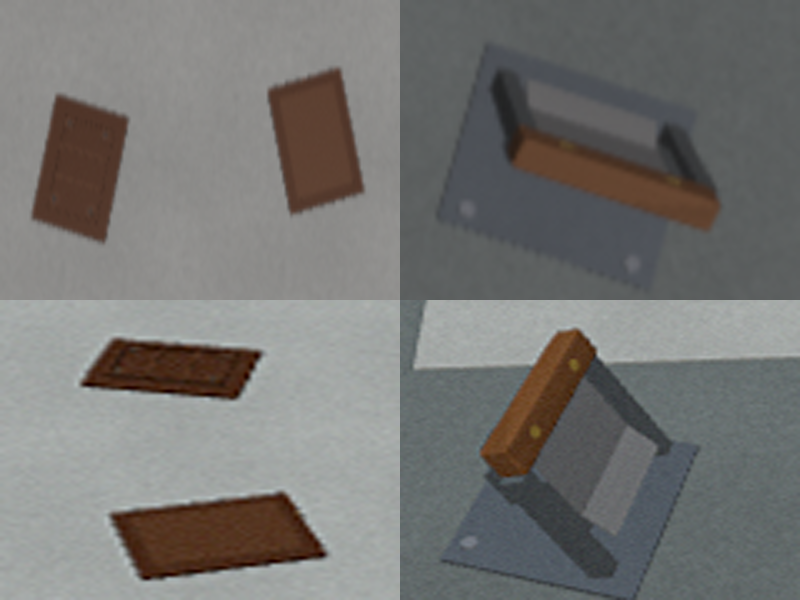

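```bash
cat >> h.py <<'E'
def pose_l(yaw,al):  # lifter axes (cols x,y,z): heading yaw, blade al deg below horizontal
    y,a=np.radians([yaw,al]); f=np.array([np.cos(y),np.sin(y),0]);u=np.array([0,0,1.])
    b=f*np.cos(a)-u*np.sin(a); x=f*np.sin(a)+u*np.cos(a); return np.c_[x,np.cross(-b,x),-b]
def tool_l(L): # tool axes for grip: z=-zl, y=xl
    return np.c_[np.cross(L[:,0],-L[:,2]),L[:,0],-L[:,2]]
def go(p,R):
    s=telemetry.state(); R0=Ro.from_rotvec(s['tcp_rot'])
    print('shift mm',np.round(np.array(p)-s['position'],1),'turn deg',np.degrees((Ro.from_matrix(R)*R0.inv()).as_rotvec()).round(2))
E
python3 - <<'E'
from h import *
s,c=shot('top'); s,c2=shot('side')
print('seat top@108',onz(c,s,(468.2,269.1),108), 'tri',tri(ray(c,s,(468.2,269.1)),ray(c2,s,(231.7,323.1))))
E=[onz(c,s,p,108) for p in ((468.2+26*np.cos(np.radians(18.4)),269.1+26*np.sin(np.radians(18.4))),(468.2-26*np.cos(np.radians(18.4)),269.1-26*np.sin(np.radians(18.4))))]
d=E[1]-E[0];print('y axis heading',np.degrees(np.arctan2(d[1],d[0])),np.linalg.norm(d))
# base plate corners (from crop px) on z~3
for u,v in ((487,43),(694,108),(655,290),(437,217)): print(onz(c,s,(415+(u-400)/4,225+v/4),3).round(1)[:2])
for u,v in ((187,177),(400,176),(403,313),(183,314)): print('sheet',onz(c,s,(u,v),2).round(1)[:2])
g=onz(c,s,(468.2,269.1),108)
b=-pose_l(-18,60)[:,2]
go(g-b*100,tool_l(pose_l(-18,60)))
E
```

```text
seat top@108 [ 467.27896293 -418.99283679  108.        ] tri (array([ 468.85539428, -420.17018415,  104.15576675]), np.float64(2.514944527655708))
y axis heading 72.61398391418747 119.69199266306478
[ 560.6 -378.6]
[ 521.5 -510.3]
[ 405.2 -479.8]
[ 447.9 -343.2]
sheet [702.4 277.4]
sheet [ 718.4 -286.6]
sheet [ 362.2 -287.8]
sheet [346.6 266. ]
shift mm [ 292.3 -938.5  -10.7] turn deg [ 16.46 -29.34 -92.21]
```

send_rows:
  moves:
    - [0.15,-0.1,0.1,0,0,-30]
    - [0.15,-0.1,0.1,0,0,-30]
    - [0.15,-0.1,0.1,0,0,-30]
    - [0.15,-0.1,0.1,0,0,-30]
    - [0.15,-0.1,0.1,0,0,-30]
  jaw: 0.05

```text
t: 0.77
position: [278.6, 433.7, 306.7]
tcp_rot: [1.173, 2.914, 0.001]
force: [1.1, 1.4, 0.0]
finger_gap: 63.9
grip_force: 0.0
```

send_rows:
  moves:
    - [0.12,-0.17,0,0,0,-32]
    - [0.12,-0.17,0,0,0,-32]
    - [0.12,-0.17,0,0,0,-32]
    - [0.12,-0.17,0,0,0,-32]
    - [0.12,-0.17,0,0,0,-32]

```text
t: 1.18
position: [398.1, 263.1, 305.6]
tcp_rot: [1.93, 2.479, 0.001]
force: [0.4, 0.6, 1.2]
finger_gap: 50.1
grip_force: 0.0
```

send_rows:
  moves:
    - [0.03,-0.2,0,0,0,-30]
    - [0.03,-0.2,0,0,0,-30]
    - [0.03,-0.2,0,0,0,-30]
    - [0.03,-0.2,0,0,0,-30]
    - [0.03,-0.2,0,0,0,-30]

```text
t: 1.6
position: [427.2, 62.7, 305.7]
tcp_rot: [2.506, 1.893, 0.001]
force: [0.6, 0.2, 0.4]
finger_gap: 50.3
grip_force: 0.0
```

send_rows:
  moves:
    - [0,-0.2,0,0,0,0]
    - [0,-0.2,0,0,0,0]
    - [0,-0.2,0,0,0,0]
    - [0,-0.2,0,0,0,0]
    - [0,-0.2,0,0,0,0]

```text
t: 2.02
position: [426.8, -137.6, 305.6]
tcp_rot: [2.5, 1.902, 0.0]
force: [0.6, -0.3, 0.4]
finger_gap: 49.9
grip_force: 0.0
```

```bash
python3 - <<'E'
from h import *
s=telemetry.state(); print(s['t'],s['position'],s['qpos'].round(4).tolist(),s['tcp_rot'].tolist())
go([430,-310,280],tool_l(pose_l(-17,60)))
E
```

```text
2.0167 [ 426.82110976 -137.62097204  305.5947621 ] [-0.3935, 0.0067, 1.6275, -0.0002, 1.507, -0.1238] [2.4995125918614263, 1.9023721517329066, 0.00014230189986240205]
shift mm [   3.2 -172.4  -25.6] turn deg [ -8.36 -28.79  -1.51]
```

send_rows:
  moves:
    - [-0.01,-0.18,-0.03,-8.36,-28.79,-1.51]
    - [-0.01,-0.18,-0.03,-8.36,-28.79,-1.51]
    - [-0.01,-0.18,-0.03,-8.36,-28.79,-1.51]
    - [-0.01,-0.18,-0.03,-8.36,-28.79,-1.51]
    - [-0.01,-0.18,-0.03,-8.36,-28.79,-1.51]

```text
t: 2.43
position: [414.9, -318.5, 274.2]
tcp_rot: [2.159, 1.591, 0.429]
force: [0.6, 0.4, -0.2]
finger_gap: 50.6
grip_force: 0.0
```

send_rows:
  moves:
    - [-0.008,-0.085,-0.064,0,0,0]
    - [-0.008,-0.085,-0.064,0,0,0]
    - [-0.008,-0.085,-0.064,0,0,0]
    - [-0.008,-0.085,-0.064,0,0,0]

```text
t: 2.77
position: [407.9, -401.9, 207.7]
tcp_rot: [2.167, 1.599, 0.428]
force: [-0.4, -0.2, -0.7]
finger_gap: 49.8
grip_force: 0.0
```

```bash
python3 - <<'E'
from h import *
s,c=shot('wrist','w1.png'); print(s['t'],s['position'],s['qpos'].round(4).tolist(),s['tcp_rot'].tolist())
L=pose_l(-17,60); seat=np.array([466.5,-420.5,108])
for y in (-60,60):
  for x in (-10,10): print(proj(c,s,seat+L@[x,y,13]))
E
```

```text
2.7667 [ 407.90090976 -401.94968262  207.71569483] [-0.9949, 0.1273, 1.8118, 0.4438, 0.8415, -0.9339] [2.1670506175458724, 1.5994060886937127, 0.4279334646957271]
[269.94673808 272.89181542]
[291.79454398 272.88467487]
[268.87940684 139.26537608]
[293.08326657 139.1993015 ]
```

View pics/w1.png

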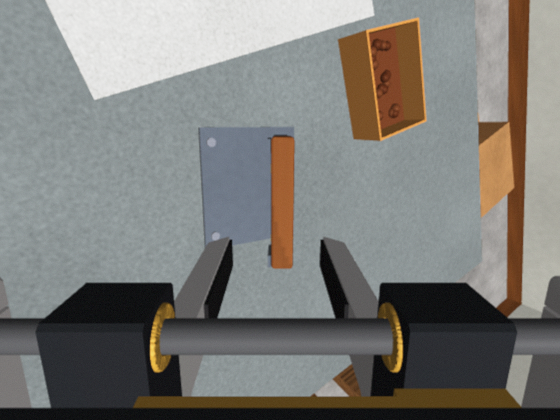

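```bash
python3 - <<'E'
from h import *
s,c=shot('wrist'); h=cv2.cvtColor(c['image'],cv2.COLOR_RGB2HSV)
M=((h[...,1]>90)&((h[...,0]<18)|(h[...,0]>170))&(h[...,2]>60)).astype(np.uint8); M[:,:240]=0;M[:,320:]=0;M[:120]=0;M[285:]=0
q=max(cv2.findContours(M*255,0,2)[0],key=cv2.contourArea)
for v in (145,180,200,220,260):
    w=np.where(M[v])[0]; print(v,w.min(),w.max()+1)
w=np.where(M[:,282])[0]; v0,v1=w.min(),w.max()+1; print(v0,v1)
L=pose_l(-17,60); seat=np.array([466.5,-420.5,108])
P=[proj(c,s,seat+L@[x,y,13]) for x,y in ((0,-60),(0,60),(-10,0),(10,0))]; print(np.round(P,1))
E
```

```text
145 270 293
180 270 292
200 270 292
220 270 292
260 270 291
137 269
[[279.4 273.5]
 [279.4 140.8]
 [268.  210.6]
 [290.8 210.5]]
```

```bash
python3 - <<'E'
from h import *
L=pose_l(-17,60); seat=np.array([468.7,-417.2,108.6]); b=-L[:,2]
go(seat-50*b,tool_l(L)); go(seat+14*b,tool_l(L))
E
```

```text
shift mm [ 35.6  -9.9 -59.1] turn deg [-0.07 -0.06 -0.  ]
shift mm [  66.2  -19.2 -114.5] turn deg [-0.07 -0.06 -0.  ]
```

send_rows:
  moves:
    - [0.0356,-0.0099,-0.0591,0,0,0]
    - [0.0356,-0.0099,-0.0591,0,0,0]
    - [0.0356,-0.0099,-0.0591,0,0,0]
    - [0.0356,-0.0099,-0.0591,0,0,0]

```text
t: 3.2
position: [445.6, -408.7, 152.8]
tcp_rot: [2.16, 1.603, 0.429]
force: [0.4, -0.2, 0.7]
finger_gap: 50.0
grip_force: 0.0
```

```bash
python3 - <<'E'
from h import *
L=pose_l(-17,60); seat=np.array([468.7,-417.2,108.6]); b=-L[:,2]
go(seat+14*b,tool_l(L))
E
```

```text
shift mm [ 29.8 -10.5 -56.3] turn deg [-0.03 -0.04 -0.16]
```

Descend slowly, then close.

send_rows:
  moves:
    - [0.009,-0.0032,-0.017,0,0,0]
    - [0.018,-0.0064,-0.034,0,0,0]
    - [0.025,-0.0088,-0.047,0,0,0]
    - [0.0298,-0.0105,-0.056,0,0,0]
    - [0.0298,-0.0105,-0.056,0,0,0]

```text
t: 3.62
position: [475.2, -420.1, 96.8]
tcp_rot: [2.16, 1.601, 0.429]
force: [-0.6, 0.2, 0.3]
finger_gap: 50.0
grip_force: 0.0
```

send_rows:
  moves:
    - [0,0,0,0,0,0]
    - [0,0,0,0,0,0]
    - [0,0,0,0,0,0]
    - [0,0,0,0,0,0]
    - [0,0,0,0,0,0]
  jaw: 0.01
  squeeze: 40

```text
t: 4.03
position: [474.8, -420.5, 97.0]
tcp_rot: [2.16, 1.6, 0.428]
force: [1.1, 0.1, 1.6]
finger_gap: 20.4
grip_force: 1.2
```

```bash
python3 - <<'E'
from h import *
s=telemetry.state(); print(s)
go([475.5,-419.2,96.5],tool_l(pose_l(-17,60)))
E
```

```text
{'t': 4.0333, 'qpos': array([-0.90565272,  0.39352078,  1.76348262,  0.52458327,  0.60776309,
       -0.98768845]), 'qvel': array([ 2.46484647e-03,  7.51157409e-03, -2.33862759e-03,  4.37910561e-03,
       -5.15818944e-03,  7.45687203e-05]), 'joint_efforts': array([-1.18313576e-02, -5.36352789e+01, -3.02894425e+01,  6.46655224e-01,
       -6.37318734e-01,  4.04374790e-02]), 'position': array([ 474.75382871, -420.54274065,   97.01006795]), 'tcp_rot': array([2.16001304, 1.5999373 , 0.42819348]), 'force': array([1.1240265 , 0.08321142, 1.55773195]), 'wrist_torque': array([-0.16220646, -0.07708885, -0.02176494]), 'grip_force': 1.166968122124672, 'finger_gap': 20.365363794495703}
shift mm [ 0.7  1.3 -0.5] turn deg [ 0.04  0.01 -0.04]
```

send_rows:
  moves:
    - [0,0,0,0,0,0]
    - [0,0,0,0,0,0]
    - [0,0,0,0,0,0]

```text
t: 4.28
position: [474.8, -420.6, 97.0]
tcp_rot: [2.16, 1.6, 0.428]
force: [-4.7, 2.3, 6.5]
finger_gap: 19.7
grip_force: 40.0
```

send_rows:
  moves:
    - [-0.0048,0.0015,0.0087,0,0,0]
    - [-0.0143,0.0044,0.026,0,0,0]
    - [-0.0287,0.0088,0.052,0,0,0]
    - [-0.043,0.0131,0.0779,0,0,0]
    - [-0.0574,0.0175,0.1039,0,0,0]

```text
t: 4.7
position: [416.4, -402.2, 201.0]
tcp_rot: [2.162, 1.601, 0.428]
force: [1.3, -0.1, -0.8]
finger_gap: 19.8
grip_force: 40.0
```

send_rows:
  moves:
    - [-0.004,0.03,0.04,0,0,0]
    - [-0.008,0.06,0.08,0,0,0]
    - [-0.008,0.06,0.08,0,0,0]

```text
t: 4.95
position: [409.0, -341.5, 284.7]
tcp_rot: [2.157, 1.598, 0.428]
force: [0.2, -0.6, 0.2]
finger_gap: 19.6
grip_force: 40.0
```

```bash
python3 - <<'E'
from h import *
s,c=shot('side'); print(s)
im=c['image'][:,:,::-1]; p=proj(c,s,s['position']); print(p)
x,y=int(p[0])-80,int(p[1])-80; x=max(x,0);y=max(y,0)
cv2.imwrite('pics/s2.png',cv2.resize(im[y:y+200,x:x+200],(600,600),interpolation=cv2.INTER_CUBIC)); print(x,y)
E
```

```text
{'t': 4.95, 'qpos': array([-0.91270636, -0.05271255,  1.81692013,  0.35914122,  0.96416922,
       -0.76163432]), 'qvel': array([ 0.13679739, -0.30237266, -0.01275202, -0.13895673,  0.25453632,
        0.2749444 ]), 'joint_efforts': array([ -1.00531574, -31.83353662, -35.35094619,   0.74276688,
        -0.80445383,   0.21369436]), 'position': array([ 409.03195675, -341.49727356,  284.72514527]), 'tcp_rot': array([2.15673827, 1.59828438, 0.42772702]), 'force': array([ 0.23804599, -0.62013203,  0.23829488]), 'wrist_torque': array([ 0.02786292,  0.4043926 , -0.01328156]), 'grip_force': 39.99360501766205, 'finger_gap': 19.639075294446958}
[197.07382244 225.12463454]
117 145
```

View pics/s2.png

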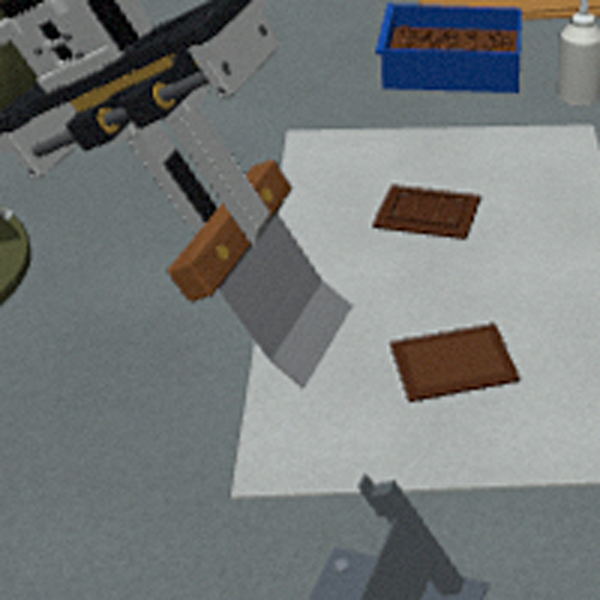

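```bash
cat >> h.py <<'E'
def fkR(q):
    e=lambda ax,a:Ro.from_euler(ax,a)
    return e('z',q[0])*e('y',q[1]+q[2])*e('z',q[3])*e('y',q[4])*e('z',q[5])*e('z',np.pi/2)
def basis(q):
    A=Ro.from_euler('z',q[0]);B=A*Ro.from_euler('y',q[1]);C=A*Ro.from_euler('y',q[1]+q[2])
    return np.c_[A.apply([1,0,0]),[0,0,1],B.apply([0,0,1]),C.apply([1,0,0]),C.apply([0,0,1]),fkR(q).apply([0,0,1])]
E
python3 - <<'E'
from h import *
D=[([1.27041,.30045,1.52158,0,1.3207,-.06658],[127.35,534.78,204.9],[-.36639,-3.11997,.00177]),
([-0.3935,0.0067,1.6275,-0.0002,1.507,-0.1238],[426.82,-137.62,305.59],[2.49951,1.90237,0]),
([-0.9949,0.1273,1.8118,0.4438,0.8415,-0.9339],[407.9,-401.95,207.72],[2.16705,1.5994,.42793]),
([-0.90565272,0.39352078,1.76348262,0.52458327,0.60776309,-0.98768845],[474.754,-420.543,97.01],[2.16001,1.59994,.42819]),
([-0.91270636,-0.05271255,1.81692013,0.35914122,0.96416922,-0.76163432],[409.032,-341.497,284.725],[2.15674,1.59828,.42773])]
for q,p,r in D: print('rot err deg',np.degrees((fkR(q).inv()*Ro.from_rotvec(r)).magnitude()))
A=np.vstack([basis(q) for q,_,_ in D]); y=np.concatenate([p for _,p,_ in D])
k,_,rk,sv=np.linalg.lstsq(A,y,rcond=None); print(k.round(1),rk,sv.round(3),np.abs(A@k-y).max())
np.save('k.npy',k)
s,c=shot('side'); L=pose_l(-17,60);W=Ro.from_rotvec(s['tcp_rot']).as_matrix(); L=np.c_[W[:,1],-W[:,0],-W[:,2]]
print(s['position'])
H=s['position']+14*L[:,2]
for P in (88,93,98,103,108): print(P,[proj(c,s,H+L@[9,y,-P]).round(1) for y in (-42,0,42)])
for P in (0,): print('handle ends bottom -x',[proj(c,s,H+L@[x,y,z]).round(1) for x,y,z in ((-10,-60,-13),(10,-60,-13),(-10,-60,13),(10,60,13))])
E
```

```text
rot err deg 0.0016093403243771665
rot err deg 0.0031825811067654965
rot err deg 0.003553139548806242
rot err deg 0.00022755850052701
rot err deg 0.0002315201413538729
[-60.  360.3 568.2 211.7 511.5 379.7] 6 [4.362 3.212 0.703 0.284 0.252 0.143] 35.55270010276635
[ 409.50711997 -341.2243999   286.05705724]
88 [array([229.7, 240.4]), array([221.8, 253.3]), array([213.2, 267.4])]
93 [array([231. , 242.3]), array([223.1, 255.3]), array([214.6, 269.4])]
98 [array([232.2, 244.2]), array([224.5, 257.3]), array([216. , 271.5])]
103 [array([233.5, 246.1]), array([225.8, 259.2]), array([217.5, 273.5])]
108 [array([234.8, 248. ]), array([227.2, 261.1]), array([218.9, 275.4])]
handle ends bottom -x [array([206.1, 208.6]), array([213.7, 205.7]), array([199. , 198.1]), array([178.1, 230.2])]
```

```bash
python3 - <<'E'
from h import *
D=[([1.27041,.30045,1.52158,0,1.3207,-.06658],[127.35,534.78,204.9]),
([-0.3935,0.0067,1.6275,-0.0002,1.507,-0.1238],[426.82,-137.62,305.59]),
([-0.9949,0.1273,1.8118,0.4438,0.8415,-0.9339],[407.9,-401.95,207.72]),
([-0.90565272,0.39352078,1.76348262,0.52458327,0.60776309,-0.98768845],[474.754,-420.543,97.01]),
([-0.91270636,-0.05271255,1.81692013,0.35914122,0.96416922,-0.76163432],[409.032,-341.497,284.725])]
def ex(q):
    A=Ro.from_euler('z',q[0]);C=A*Ro.from_euler('y',q[1]+q[2])*Ro.from_euler('z',q[3]);E=C*Ro.from_euler('y',q[4])
    return A.apply([0,1,0]),C.apply([0,1,0]),C.apply([1,0,0]),E.apply([1,0,0])
for use in ((),(0,),(1,),(2,),(3,),(0,3),(1,3)):
    A=np.vstack([np.c_[basis(q),*[np.c_[ex(q)[i]] for i in use]] if use else basis(q) for q,_ in D]); y=np.concatenate([p for _,p in D])
    k=np.linalg.lstsq(A,y,rcond=None)[0]; print(use,k.round(1),np.abs(A@k-y).max().round(2))
E
```

```text
() [-60.  360.3 568.2 211.7 511.5 379.7] 35.55
(0,) [  0.  221.2 424.1  40.8 447.5 270.6  36.6] 0.02
(1,) [-34.9 234.7 432.9  59.7 484.1 273.5  37.4] 8.31
(2,) [-22.6 234.2 432.6 -24.  471.2 275.8  79.8] 34.7
(3,) [  7.8 335.  545.9 191.2 483.1 350.4  38.9] 35.55
(0, 3) [  0.  221.2 424.1  40.8 447.5 270.6  36.6   0. ] 0.02
(1, 3) [ 10.5 220.6 421.   49.5 465.5 256.2  36.5  26.3] 1.92
```

```bash
cat >> h.py <<'E'
from scipy.optimize import least_squares
K=np.array([0.,221.2,424.1,40.8,447.5,270.6])
LO=np.array([-3.03,-.79,.23,-1.04,0,-2.55]);HI=np.array([3.03,2.21,2.52,4.18,3.07,2.55])
def fk(q): return basis(q)@K+36.6*np.array([-np.sin(q[0]),np.cos(q[0]),0]), fkR(q)
def ik(p,R,q0):
    def f(q):
        a,r=fk(q); return np.r_[(a-p)/100,(Ro.from_matrix(R)*r.inv()).as_rotvec()]
    z=least_squares(f,np.clip(q0,LO+.01,HI-.01),bounds=(LO,HI)); return z.x,z.cost
AB,AX=91.,9.   # toe end from TCP: along blade, along lifter x
def tcp_of(toe,yaw,al):
    L=pose_l(yaw,al); return np.array(toe)+L[:,2]*AB-L[:,0]*AX, tool_l(L)
def toe_path(c,yaw,w,d,th):
    y=np.radians(yaw);f=np.array([np.cos(y),np.sin(y),0]);t=np.radians(th);r20=np.arctan2(4.5,12)
    t1=min(t,r20); R=lambda t,v:np.array([v[0]*np.cos(t)+v[1]*np.sin(t),-v[0]*np.sin(t)+v[1]*np.cos(t)])
    p=np.array([w-12,0])+R(t1,np.array([-(2*w-12-d),4.5]))
    if t>r20:
        e=np.array([w-12,0])+R(r20,np.array([12,4.5])); p=e+R(t-r20,p-e)
    return np.array(c)+f*p[0]+np.array([0,0,2+p[1]])
E
python3 - <<'E'
from h import *
c=np.array([539.5,-143.5,0]); q0=telemetry.state()['qpos']
print(fk(q0)[0]-telemetry.state()['position'])
rng=np.random.default_rng(0)
for yaw,w in ((14,50),(104,39),(-76,39),(194,50)):
  for al in (34,44):
    for flip in (0,1):
      best=None
      for th in (0,30,60,90,105):
        p,R=tcp_of(toe_path(c,yaw,w,7,th),yaw,al)
        if flip: R=R@np.diag([-1,-1,1])
        S=[q0 if best is None else best]+([rng.uniform(LO,HI) for _ in range(25)] if best is None else [])
        q,co=min((ik(p,R,s) for s in S),key=lambda z:z[1]); best=q
        print(yaw,al,flip,th,p.round(0),'%.1e'%co,q.round(2)) if th in(0,60,105) else 0
        if co>1e-4: break
E
```

```text
[-0.00183851 -0.01418613  0.0284393 ]
14 34 0 0 [ 420. -173.   50.] 1.1e-04 [-0.96  0.34  2.34  1.57  0.88 -2.55]
14 34 1 0 [ 420. -173.   50.] 6.5e-31 [-0.97  0.34  2.34  1.59  0.89  0.56]
14 34 1 60 [ 466. -162.  126.] 4.5e-27 [-0.83  0.15  2.27  1.47  0.82  0.91]
14 34 1 105 [ 534. -145.  135.] 3.3e-26 [-0.66  0.21  2.16  1.54  0.71  1.  ]
14 44 0 0 [ 428. -171.   63.] 2.1e-31 [-0.85  0.21  2.29  1.34  0.72 -2.21]
14 44 0 60 [ 474. -160.  139.] 1.6e-29 [-0.73  0.08  2.19  1.13  0.72 -1.82]
14 44 0 105 [ 543. -143.  149.] 1.4e-27 [-0.58  0.16  2.06  1.12  0.63 -1.67]
14 44 1 0 [ 428. -171.   63.] 9.8e-31 [-0.85  0.21  2.29  1.34  0.72  0.93]
14 44 1 60 [ 474. -160.  139.] 4.2e-30 [-0.73  0.08  2.19  1.13  0.72  1.33]
14 44 1 105 [ 543. -143.  149.] 1.4e-27 [-0.58  0.16  2.06  1.12  0.63  1.47]
104 34 0 0 [ 567. -253.   50.] 1.2e-29 [-0.7   1.11  0.85  0.56  1.99 -2.5 ]
104 34 0 60 [ 558. -217.  107.] 3.7e-23 [-0.67  0.97  0.98  0.59  1.98 -2.47]
104 34 0 105 [ 545. -165.  114.] 3.3e-28 [-0.62  0.87  1.15  0.61  1.9  -2.47]
104 34 1 0 [ 567. -253.   50.] 1.5e-30 [-0.7   1.11  0.85  
[... 1011 characters left out ...]
  1.96]
-76 44 1 0 [514. -43.  63.] 2.3e-30 [ 0.23  0.49  1.86 -0.98  1.05 -0.96]
-76 44 1 60 [523. -78. 120.] 9.3e-23 [ 0.15  0.38  1.85 -0.95  1.07 -1.11]
-76 44 1 105 [ 536. -130.  127.] 4.1e-26 [ 0.04  0.38  1.83 -0.98  1.01 -1.19]
194 34 0 0 [ 659. -114.   50.] 4.8e-03 [-0.1   1.42  0.23 -0.46  2.33  2.55]
194 34 1 0 [ 659. -114.   50.] 3.2e-03 [-0.1   1.41  0.23 -0.43  2.33 -0.53]
194 44 0 0 [ 651. -116.   63.] 7.5e-03 [-0.12  1.33  0.33 -0.38  2.27  2.55]
194 44 1 0 [ 651. -116.   63.] 1.9e-31 [-0.13  1.26  0.45 -0.32  2.18 -0.45]
194 44 1 60 [ 605. -127.  139.] 3.4e-30 [-0.15  1.02  0.71 -0.33  2.14 -0.46]
194 44 1 105 [ 536. -144.  149.] 6.9e-25 [-0.18  0.84  1.03 -0.34  2.01 -0.45]
```

```bash
python3 - <<'E'
from h import *
c=np.array([539.5,-143.5,0]); q0=[-.68,1.0,.95,.5,1.9,-2.4]
for yaw in (100,102,104,106):
  for al in (36,40,44,50):
    o=[]
    for th in (0,50,100):
        p,R=tcp_of(toe_path(c,104,39,7,th),yaw,al); q,co=ik(p,R,q0); o.append((q[5].round(2),'%.0e'%co))
    print(yaw,al,o)
# transit
q=telemetry.state()['qpos']; s=telemetry.state(); p0=s['position'];R0=Ro.from_rotvec(s['tcp_rot'])
for i,(yw,al,p) in enumerate([(-17,75,[440,-330,300]),(10,80,[460,-320,300]),(40,80,[500,-320,280]),(70,70,[540,-310,240]),(100,55,[570,-290,180]),(102,40,[573,-290,120])]):
    q,co=ik(np.array(p,float),tool_l(pose_l(yw,al)),q); print(yw,al,p,'%.0e'%co,q.round(2))
E
```

```text
100 36 [(np.float64(-2.48), '7e-21'), (np.float64(-2.45), '3e-16'), (np.float64(-2.45), '5e-24')]
100 40 [(np.float64(-2.49), '8e-20'), (np.float64(-2.45), '1e-15'), (np.float64(-2.44), '2e-25')]
100 44 [(np.float64(-2.48), '1e-20'), (np.float64(-2.45), '6e-28'), (np.float64(-2.43), '2e-24')]
100 50 [(np.float64(-2.47), '5e-15'), (np.float64(-2.43), '1e-24'), (np.float64(-2.4), '1e-20')]
102 36 [(np.float64(-2.49), '1e-16'), (np.float64(-2.46), '2e-24'), (np.float64(-2.46), '2e-22')]
102 40 [(np.float64(-2.5), '2e-15'), (np.float64(-2.46), '2e-23'), (np.float64(-2.45), '5e-24')]
102 44 [(np.float64(-2.5), '1e-15'), (np.float64(-2.46), '5e-24'), (np.float64(-2.44), '2e-24')]
102 50 [(np.float64(-2.49), '6e-19'), (np.float64(-2.45), '4e-25'), (np.float64(-2.42), '7e-21')]
104 36 [(np.float64(-2.51), '1e-22'), (np.float64(-2.48), '5e-20'), (np.float64(-2.47), '6e-20')]
104 40 [(np.float64(-2.51), '7e-20'), (np.float64(-2.48), '5e-19'), (np.float64(-2.46), '3e-21')]
104 44 [(np.float64(-2.51), '2e-19'), (np.float64(-2.48), '3e-19'), (np.float64(-2.46), '4e-23')]
104 50 [(np.float64(-2.51
[... 169 characters left out ...]
]
106 40 [(np.float64(-2.53), '7e-23'), (np.float64(-2.49), '5e-15'), (np.float64(-2.48), '6e-18')]
106 44 [(np.float64(-2.53), '9e-21'), (np.float64(-2.49), '5e-15'), (np.float64(-2.47), '6e-20')]
106 50 [(np.float64(-2.53), '4e-14'), (np.float64(-2.49), '5e-17'), (np.float64(-2.45), '4e-21')]
-17 75 [440, -330, 300] 1e-28 [-0.77  0.1   1.57  0.12  1.25 -0.5 ]
10 80 [460, -320, 300] 2e-18 [-0.74  0.2   1.44  0.14  1.4  -0.93]
40 80 [500, -320, 280] 6e-29 [-0.71  0.33  1.32  0.17  1.46 -1.42]
70 70 [540, -310, 240] 2e-22 [-0.72  0.51  1.19  0.32  1.57 -1.96]
100 55 [570, -290, 180] 1e-18 [-0.69  0.81  0.92  0.4   1.87 -2.4 ]
102 40 [573, -290, 120] 1e-29 [-0.72  1.03  0.78  0.54  2.03 -2.44]
```

```bash
python3 - <<'E'
from h import *
c=np.array([540,-143.5,0]);f=np.array([-.242,.970,0])
s=telemetry.state(); p=s['position'];R=Ro.from_rotvec(s['tcp_rot']); q=s['qpos']
pA,RA=tcp_of(c-79*f+[0,0,27],104,38)
W=[([445,-330,300],tool_l(pose_l(5,78))),([490,-325,290],tool_l(pose_l(38,80))),([530,-315,260],tool_l(pose_l(70,72))),([560,-305,200],tool_l(pose_l(98,57))),(pA,RA)]
for a,b in W:
    a=np.array(a,float);b=Ro.from_matrix(b);q,co=ik(a,b.as_matrix(),q)
    rv=np.degrees((b*R.inv()).as_rotvec()); print((a-p).round(1).tolist(),rv.round(2).tolist(),np.linalg.norm(rv).round(1),np.linalg.norm(a-p).round(),q.round(2),'%.0e'%co); p,R=a,b
E
```

```text
[35.4, 12.2, 16.6] [2.08, 18.21, 21.67] 28.4 41.0 [-0.78  0.16  1.48  0.16  1.36 -0.89] 6e-26
[45.0, 5.0, -10.0] [-0.74, 1.89, 33.0] 33.1 46.0 [-0.73  0.31  1.32  0.17  1.48 -1.4 ] 6e-29
[40.0, 10.0, -30.0] [6.56, -4.76, 31.95] 33.0 51.0 [-0.72  0.48  1.18  0.29  1.6  -1.95] 8e-22
[30.0, 10.0, -60.0] [15.07, -1.58, 27.84] 31.7 68.0 [-0.71  0.77  0.93  0.39  1.87 -2.39] 8e-21
[17.8, 9.9, -124.1] [18.66, 3.63, 5.94] 19.9 126.0 [-0.72  1.13  0.71  0.53  2.05 -2.47] 3e-26
```

send_rows:
  moves:
    - [0.0354,0.0122,0.0166,2.08,18.21,21.67]
    - [0.0354,0.0122,0.0166,2.08,18.21,21.67]
    - [0.0354,0.0122,0.0166,2.08,18.21,21.67]
    - [0.0354,0.0122,0.0166,2.08,18.21,21.67]
    - [0.0354,0.0122,0.0166,2.08,18.21,21.67]

```text
t: 5.47
position: [445.6, -331.3, 294.6]
tcp_rot: [2.025, 2.217, 0.228]
force: [0.5, -0.2, -2.7]
finger_gap: 19.4
grip_force: 40.0
```

send_rows:
  moves:
    - [0.045,0.005,-0.01,-0.74,1.89,33]
    - [0.045,0.005,-0.01,-0.74,1.89,33]
    - [0.045,0.005,-0.01,-0.74,1.89,33]
    - [0.045,0.005,-0.01,-0.74,1.89,33]
    - [0.045,0.005,-0.01,-0.74,1.89,33]

```text
t: 5.88
position: [489.8, -325.9, 284.8]
tcp_rot: [1.339, 2.752, 0.239]
force: [-0.0, 0.8, -1.3]
finger_gap: 19.9
grip_force: 40.0
```

send_rows:
  moves:
    - [0.04,0.01,-0.03,6.56,-4.76,31.95]
    - [0.04,0.01,-0.03,6.56,-4.76,31.95]
    - [0.04,0.01,-0.03,6.56,-4.76,31.95]
    - [0.04,0.01,-0.03,6.56,-4.76,31.95]
    - [0.04,0.01,-0.03,6.56,-4.76,31.95]

```text
t: 6.3
position: [529.6, -316.2, 254.6]
tcp_rot: [0.529, 3.007, 0.476]
force: [0.4, 0.0, -1.0]
finger_gap: 19.8
grip_force: 40.0
```

send_rows:
  moves:
    - [0.03,0.01,-0.06,15.07,-1.58,27.84]
    - [0.03,0.01,-0.06,15.07,-1.58,27.84]
    - [0.03,0.01,-0.06,15.07,-1.58,27.84]
    - [0.03,0.01,-0.06,15.07,-1.58,27.84]
    - [0.03,0.01,-0.06,15.07,-1.58,27.84]

```text
t: 6.72
position: [559.5, -306.2, 193.5]
tcp_rot: [0.208, -2.963, -0.881]
force: [-0.3, -0.7, -1.4]
finger_gap: 19.7
grip_force: 40.0
```

```bash
python3 - <<'E'
from h import *
c=np.array([540,-143.5,0]);f=np.array([-.242,.970,0])
s=telemetry.state();print(s['t'],s['qpos'].round(2),s['force'],s['position'])
go(*tcp_of(c-79*f+[0,0,27],104,38))
E
```

```text
6.7167 [-0.71  0.78  0.93  0.38  1.87 -2.39] [-0.2849047  -0.69879699 -1.43490461] [ 559.499202   -306.1736485   193.51604891]
shift mm [  18.3   11.1 -117.6] turn deg [18.57  3.43  5.83]
```

send_rows:
  moves:
    - [0.0183,0.0111,-0.1176,18.57,3.43,5.83]
    - [0.0183,0.0111,-0.1176,18.57,3.43,5.83]
    - [0.0183,0.0111,-0.1176,18.57,3.43,5.83]
    - [0.0183,0.0111,-0.1176,18.57,3.43,5.83]
    - [0.0183,0.0111,-0.1176,18.57,3.43,5.83]

```text
t: 7.13
position: [576.4, -293.6, 71.7]
tcp_rot: [0.319, -2.707, -1.322]
force: [0.2, 0.3, 0.2]
finger_gap: 19.8
grip_force: 40.0
```

```bash
python3 - <<'E'
from h import *
s,c=shot('wrist','w2.png'); s2,c2=shot('side')
print(s['t'],s['qpos'].round(2),s['force'])
C=np.array([540,-143.5,0]);f=np.array([-.242,.970,0])
go(*tcp_of(C-79*f+[0,0,27],104,38))
W=Ro.from_rotvec(s['tcp_rot']).as_matrix(); T=s['position']+AB*W[:,2]+AX*W[:,1]; print('toe est',T)
for y in (-42,42): print('toe px',proj(c,s,T+y*W[:,0]).round(1),proj(c2,s,T+y*W[:,0]).round(1))
im=c2['image'][:,:,::-1]; x,y=np.int32(proj(c2,s,T))-[60,50]; print(x,y)
cv2.imwrite('pics/s3.png',cv2.resize(im[y:y+100,x:x+130],(780,600),interpolation=cv2.INTER_CUBIC))
E
```

```text
7.1333 [-0.72  1.13  0.72  0.53  2.04 -2.47] [0.15498346 0.30285193 0.21380807]
shift mm [-1.4  0.7 -7.7] turn deg [0.75 0.42 0.25]
toe est [ 557.72510416 -218.57773447   22.93004516]
toe px [287.  257.6] [290.3 277.9]
toe px [287.8 159.9] [257.7 283.7]
214 230
```

View pics/w2.png

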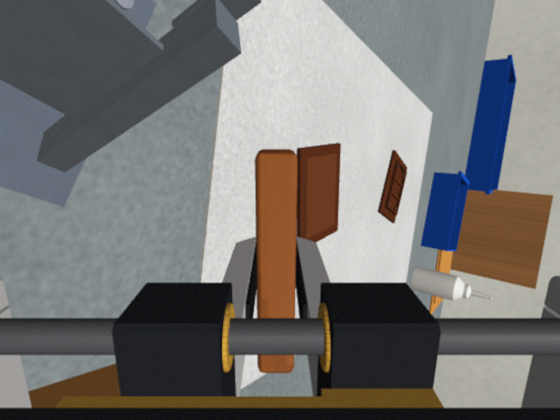

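View pics/s3.png

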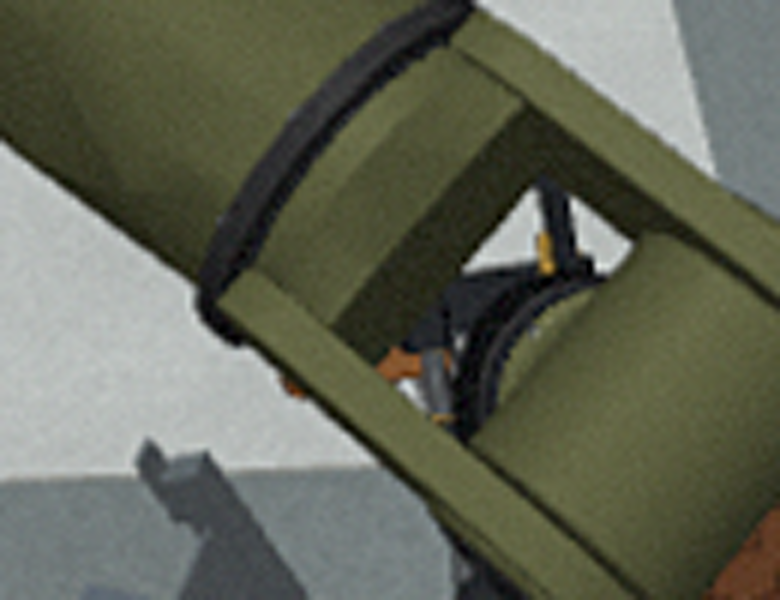

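```bash
python3 - <<'E'
from h import *
s,c=shot('wrist'); print(s['position'],s['force'])
h=cv2.cvtColor(c['image'],cv2.COLOR_RGB2HSV)
M=((h[...,1]>90)&((h[...,0]<18)|(h[...,0]>170))).astype(np.uint8)*255; M[:,:299]=0;M[:,350:]=0;M[250:]=0
q=max(cv2.findContours(M,0,2)[0],key=cv2.contourArea)
for p in cv2.approxPolyDP(q,4,True)[:,0]: print(p,onz(c,s,p,11.5).round(1)[:2],onz(c,s,p,6.5).round(1)[:2])
C=np.array([540,-143.5,0]);f=np.array([-.242,.970,0]);g=np.array([.97,.242,0])
for a,b in ((-1,-1),(-1,1),(1,1),(1,-1)): P=C+a*39*f+b*50*g+[0,0,11.5]; print('pred',P.round(1)[:2],proj(c,s,P).round(1))
s,c=shot('top'); print('toe top px',[proj(c,s,[557.7+y*.97,-218.6+.242*y,22.9]).round(1) for y in (-42,0,42)])
cv2.imwrite('pics/t3.png',cv2.resize(c['image'][200:300,310:440,::-1],(780,600),interpolation=cv2.INTER_CUBIC))
go(*tcp_of(C-79*f+[0,0,12],104,38))
E
```

```text
[ 579.19319015 -295.82862822   83.67564195] [-0.16212952 -0.26428806  0.77015259]
[334 141] [ 484.6 -123.6] [ 483.  -114.7]
[299 144] [ 500.3 -188.2] [ 499.1 -181.1]
[299 236] [ 589.  -163.1] [ 590.3 -155.3]
[304 238] [ 591.4 -153. ] [ 592.8 -144.9]
[331 225] [577.7 -98.8] [578.6 -89.2]
pred [ 500.9 -193.4] [295.8 143.6]
pred [ 597.9 -169.2] [294.2 244.8]
pred [579.1 -93.6] [332.9 226.2]
pred [ 482.1 -117.8] [336.9 139.8]
toe top px [array([380.4, 250.3]), array([376.2, 234.3]), array([372.1, 218.5])]
shift mm [ -1.8   0.9 -25.4] turn deg [0.87 0.59 0.19]
```

View pics/t3.png

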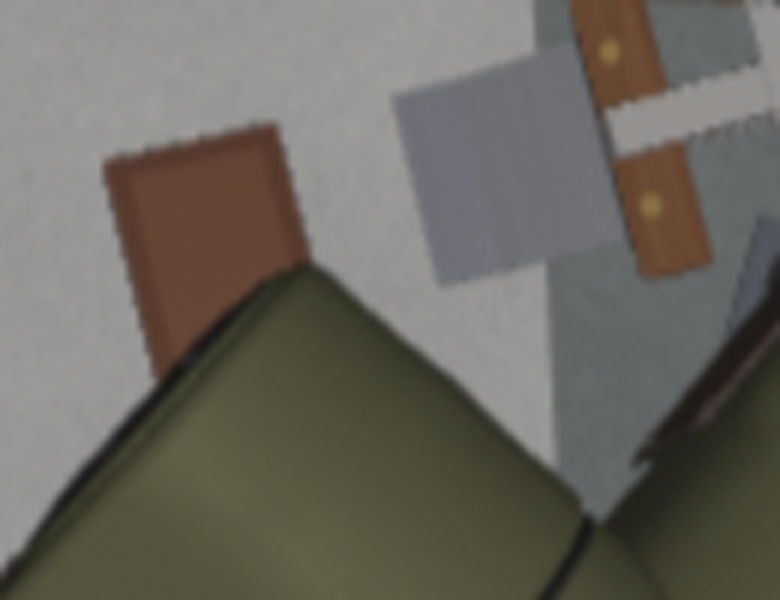

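```bash
python3 - <<'E'
from h import *
s,c=shot('top'); print(s['t'],s['position'],s['force'])
W=Ro.from_rotvec(s['tcp_rot']).as_matrix(); T=s['position']+AB*W[:,2]+AX*W[:,1]; print('toe est',T)
e=[onz(c,s,p,T[2]) for p in ((375.5,215.7),(383.3,247.8))]; print('toe seen',e,sum(e)/2, np.linalg.norm(e[0]-e[1]),np.degrees(np.arctan2(*(e[0]-e[1])[1::-1])))
n=[onz(c,s,p,11.5) for p in ((310+277/6,200+122/6),(310+310/6,200+260/6),(310+105/6,200+160/6),(310+155/6,200+375/6))]; print('lid near far corner, along near; far corner, along far',np.round(n,1))
f=np.array([-.242,.970,0]);g=np.array([.97,.242,0]); t=sum(e)/2
print('gap along f',(n[0]-t)@f,(n[1]-t)@f,'far',(n[2]-t)@f,(n[3]-t)@f,'lid centre lateral vs toe',(n[0]-t)@g-50,(n[2]-t)@g-50)
E
```

```text
7.3333 [ 579.64656711 -295.99340339   86.37268372] [ 0.20922748  0.28540306 -0.97554654]
toe est [ 561.72119551 -221.73263037   36.11317075]
toe seen [array([ 603.3983941 , -214.84305027,   36.11317075]), array([ 521.84855843, -233.69769744,   36.11317075])] [ 562.62347626 -224.27037385   36.11317075] 83.70109567588288 13.018264772097588
lid near far corner, along near; far corner, along far [[ 594.7 -169.    11.5]
 [ 535.1 -183.    11.5]
 [ 576.3  -95.1   11.5]
 [ 484.4 -117.1   11.5]]
gap along f 45.83487339341358 46.67528767393616 far 122.01893730532566 122.90400388618077 lid centre lateral vs toe -5.533252437510377 -5.420812402537692
```

send_rows:
  moves:
    - [-0.005,0.009,-0.012,0,0,0]
    - [-0.01,0.018,-0.027,0,0,0]
    - [-0.01,0.018,-0.029,0,0,0]
    - [-0.01,0.018,-0.029,0,0,0]
    - [-0.01,0.018,-0.029,0,0,0]

```text
t: 7.8
position: [568.9, -277.4, 53.1]
tcp_rot: [0.332, -2.721, -1.311]
force: [-0.1, -0.5, -1.6]
finger_gap: 19.4
grip_force: 40.0
```

send_rows:
  moves:
    - [0,0,0,0,0,0]
    - [0,0,0,0,0,0]
    - [0,0,0,0,0,0]

```text
t: 8.05
position: [568.4, -276.9, 50.8]
tcp_rot: [0.331, -2.718, -1.313]
force: [-0.6, 1.1, -0.9]
finger_gap: 19.4
grip_force: 40.0
```

```bash
python3 - <<'E'
from h import *
s=telemetry.state()
W=Ro.from_rotvec(s['tcp_rot']).as_matrix(); T=s['position']+89.5*W[:,2]+AX*W[:,1]; print(s['t'],s['position'],s['force'],s['wrist_torque'],'toe est',T)
b=W[:,2];print('yaw,al',np.degrees([np.arctan2(b[1],b[0]),np.arcsin(-b[2])]),'roll',W[2,0])
E
```

```text
8.05 [ 568.35523233 -276.92571445   50.83519938] [-0.5636633   1.14481112 -0.92085795] [-0.58269859 -0.14882109 -0.02802991] toe est [ 550.20726232 -203.41509241    2.2750343 ]
yaw,al [103.86721655  38.41564713] roll -4.742990634061528e-05
```

send_rows:
  moves:
    - [0,0,0,0,0,0]
    - [0,0,0,0,0,0]
    - [0,0,0,0,0,0]
    - [0,0,0,0,0,0]

```text
t: 8.38
position: [568.1, -276.6, 50.2]
tcp_rot: [0.33, -2.716, -1.314]
force: [-0.1, 1.3, -0.4]
finger_gap: 19.8
grip_force: 40.0
```

send_rows:
  moves:
    - [0,0,-0.0005,0,0,0]
    - [0,0,-0.001,0,0,0]
    - [0,0,-0.001,0,0,0]
    - [0,0,-0.001,0,0,0]

```text
t: 8.72
position: [568.2, -276.7, 49.6]
tcp_rot: [0.331, -2.717, -1.314]
force: [0.4, -1.8, 2.5]
finger_gap: 19.6
grip_force: 40.0
```

```bash
python3 - <<'E'
from h import *
s=telemetry.state(); print(s['position'],s['force'],s['wrist_torque'],s['joint_efforts'].round(2))
E
```

```text
[ 568.17694144 -276.66247319   49.6115576 ] [ 0.39113361 -1.78015692  2.50366334] [0.05848553 0.02843167 0.02302495] [ 8.900e-01 -8.430e+01 -3.109e+01  8.600e-01  1.300e+00  6.000e-02]
```

send_rows:
  moves:
    - [0,0,0.0011,0,0,0]
    - [-0.0002,0.001,0.0011,0,0,0]
    - [-0.0007,0.003,0.0011,0,0,0]
    - [-0.0012,0.005,0.0011,0,0,0]
    - [-0.0017,0.007,0.0011,0,0,0]

```text
t: 9.13
position: [566.3, -269.2, 50.2]
tcp_rot: [0.33, -2.716, -1.314]
force: [-0.1, -0.6, -1.5]
finger_gap: 19.9
grip_force: 40.0
```

send_rows:
  moves:
    - [-0.0005,0.002,0,0,0,0]
    - [-0.001,0.004,0,0,0,0]
    - [-0.0014,0.006,0,0,0,0]
    - [-0.0019,0.008,0,0,0,0]
    - [-0.0024,0.01,0,0,0,0]

```text
t: 9.55
position: [564.0, -259.3, 50.4]
tcp_rot: [0.33, -2.717, -1.314]
force: [-0.6, 0.2, -1.8]
finger_gap: 19.9
grip_force: 40.0
```

```bash
python3 - <<'E'
from h import *
s=telemetry.state(); print(s['t'],s['position'],s['force'],s['wrist_torque'])
s,c=shot('top')
h=cv2.cvtColor(c['image'],cv2.COLOR_RGB2HSV); 
# brown lid rows / toe edge along rows near the lid's visible part
for v in (218,224,230,236): print(v,[tuple(map(int,h[v,u])) for u in range(352,378,2)])
E
```

```text
9.55 [ 563.97952026 -259.33466262   50.35624195] [-0.64332492  0.21228788 -1.75562182] [-0.52621017 -0.13828455 -0.01932966]
218 [(20, 5, 152), (20, 5, 152), (30, 3, 152), (20, 5, 154), (20, 5, 154), (20, 5, 155), (20, 5, 154), (20, 5, 153), (30, 3, 155), (20, 5, 157), (20, 5, 156), (20, 5, 155), (15, 3, 148)]
224 [(10, 122, 92), (9, 123, 87), (9, 95, 94), (150, 2, 136), (120, 10, 125), (116, 15, 119), (116, 15, 120), (116, 15, 119), (116, 15, 119), (115, 13, 116), (115, 13, 116), (114, 11, 116), (115, 13, 116)]
230 [(10, 120, 100), (10, 118, 97), (10, 120, 87), (9, 71, 112), (120, 10, 124), (116, 15, 118), (113, 17, 119), (113, 17, 119), (116, 15, 118), (116, 15, 119), (110, 13, 115), (114, 11, 116), (110, 13, 117)]
236 [(10, 119, 101), (10, 119, 101), (10, 122, 94), (10, 125, 88), (8, 26, 109), (116, 15, 121), (116, 15, 117), (116, 15, 119), (116, 15, 119), (116, 17, 120), (115, 13, 117), (114, 11, 115), (115, 13, 117)]
```

send_rows:
  moves:
    - [-0.0003,0.0013,0,0,0,0]
    - [-0.0006,0.0026,0,0,0,0]
    - [-0.0009,0.0039,0,0,0,0]
    - [-0.0012,0.0052,0,0,0,0]
    - [-0.0015,0.0065,0,0,0,0]

```text
t: 10.02
position: [562.5, -253.0, 50.3]
tcp_rot: [0.33, -2.717, -1.314]
force: [0.4, -0.8, -1.4]
finger_gap: 19.7
grip_force: 40.0
```

send_rows:
  moves:
    - [-0.0003,0.0013,0,0,0,0]
    - [-0.0006,0.0026,0,0,0,0]
    - [-0.0009,0.0039,0,0,0,0]
    - [-0.0012,0.0052,0,0,0,0]
    - [-0.0015,0.0063,0,0,0,0]

```text
t: 10.43
position: [561.0, -246.7, 50.3]
tcp_rot: [0.33, -2.717, -1.314]
force: [-0.3, 0.3, -1.2]
finger_gap: 19.7
grip_force: 40.0
```

```bash
python3 - <<'E'
from h import *
s=telemetry.state(); print(s['t'],s['position'],s['force'],s['wrist_torque'])
s,c=shot('top')
h=cv2.cvtColor(c['image'],cv2.COLOR_RGB2HSV); 
for v in (222,224,228,232,236): print(v,[int(x) for x in h[v,350:366,1]])
v=225; print('far edge',[int(x) for x in h[v,322:336,1]])
E
```

```text
10.4333 [ 560.98904675 -246.66250325   50.33443092] [-0.26655173  0.3074538  -1.21438382] [-0.66456276 -0.14363148  0.05050104]
222 [101, 105, 116, 119, 120, 105, 41, 9, 5, 3, 5, 3, 0, 2, 4, 6]
224 [125, 125, 123, 122, 123, 122, 88, 6, 8, 10, 13, 15, 15, 13, 13, 11]
228 [119, 121, 119, 121, 123, 120, 120, 92, 9, 17, 17, 17, 15, 15, 17, 13]
232 [117, 119, 119, 117, 118, 120, 119, 123, 94, 11, 15, 17, 17, 17, 15, 17]
236 [120, 116, 121, 121, 121, 117, 120, 122, 120, 92, 9, 15, 15, 17, 15, 17]
far edge [5, 5, 5, 3, 7, 7, 7, 10, 22, 31, 38, 46, 66, 74]
```

```bash
python3 - <<'E'
from h import *
th=[0,6,12,18,24,30,36,42,48,54,60,66,72,78,84,90,96,102,108,114]
P0=toe_path([0,0,0],103.5,39,8,0); f=np.array([-.233,.972,0]); prev=np.zeros(3)
s=telemetry.state(); q=s['qpos']; R=Ro.from_rotvec(s['tcp_rot']).as_matrix()
for i,t in enumerate(th):
    d=toe_path([0,0,0],103.5,39,8,t)-P0+[0,0,2.3]+f*3.0*min(1,max(0,(t-6)/50))
    q,co=ik(s['position']+d,R,q)
    print(t,'total',d.round(1),'step',(d-prev).round(1),'%.0e'%co,q[5].round(2)); prev=d
E
```

```text
0 total [0.  0.  2.3] step [0.  0.  2.3] 6e-30 -2.52
6 total [-0.2  0.8  8.3] step [-0.2  0.8  6. ] 8e-24 -2.51
12 total [-0.6  2.5 14.3] step [-0.4  1.7  5.9] 1e-22 -2.51
18 total [-1.2  4.8 20. ] step [-0.6  2.3  5.7] 2e-22 -2.51
24 total [-1.9  7.7 26.3] step [-0.7  2.9  6.3] 7e-22 -2.5
30 total [-2.7 11.3 32.8] step [-0.9  3.6  6.5] 1e-21 -2.5
36 total [-3.7 15.5 38.9] step [-1.   4.2  6.1] 8e-22 -2.49
42 total [-4.9 20.4 44.6] step [-1.2  4.8  5.7] 1e-21 -2.49
48 total [-6.2 25.8 49.8] step [-1.3  5.4  5.2] 1e-21 -2.49
54 total [-7.6 31.7 54.4] step [-1.4  5.9  4.6] 1e-21 -2.48
60 total [-9.1 37.7 58.4] step [-1.5  6.1  4. ] 1e-21 -2.48
66 total [-10.6  44.1  61.7] step [-1.5  6.3  3.3] 9e-22 -2.48
72 total [-12.2  50.7  64.4] step [-1.6  6.7  2.6] 8e-22 -2.48
78 total [-13.8  57.6  66.3] step [-1.7  6.9  1.9] 6e-22 -2.48
84 total [-15.5  64.7  67.4] step [-1.7  7.   1.1] 8e-22 -2.47
90 total [-17.2  71.8  67.8] step [-1.7  7.1  0.4] 2e-21 -2.47
96 total [-18.9  78.9  67.4] step [-1.7  7.1 -0.4] 3e-21 -2.47
102 total [-20.6  85.9  66.3] step [-1.7  7.  -1.1] 5e-21 -2.47
108 total [-22.3  92.8  64.4] step [-1.7  6.9 -1.9] 5e-21 -2.47
114 total [-23.9  99.5  61.7] step [-1.6  6.7 -2.6] 5e-21 -2.48
```

send_rows:
  moves:
    - [0,0,0.001,0,0,0]
    - [0,0,0.0023,0,0,0]
    - [-0.0001,0.0003,0.0043,0,0,0]
    - [-0.0001,0.0006,0.0063,0,0,0]
    - [-0.0002,0.0008,0.0083,0,0,0]

```text
t: 10.9
position: [560.9, -246.0, 58.9]
tcp_rot: [0.33, -2.717, -1.314]
force: [0.5, 0.7, -2.0]
finger_gap: 19.7
grip_force: 40.0
```

send_rows:
  moves:
    - [-0.0002,0.0008,0.003,0,0,0]
    - [-0.0004,0.0017,0.006,0,0,0]
    - [-0.0007,0.0029,0.0088,0,0,0]
    - [-0.001,0.004,0.0117,0,0,0]
    - [-0.001,0.004,0.0117,0,0,0]

```text
t: 11.32
position: [560.0, -241.9, 71.2]
tcp_rot: [0.331, -2.717, -1.314]
force: [0.4, -0.1, -2.5]
finger_gap: 19.4
grip_force: 40.0
```

```bash
python3 - <<'E'
from h import *
s=telemetry.state(); print(s['t'],s['position'],s['force'],s['wrist_torque'])
s,c=shot('top','t4.png')
h=cv2.cvtColor(c['image'],cv2.COLOR_RGB2HSV); 
for v in (222,226,230,234): print(v,[int(x) for x in h[v,350:368,1]],'far',[int(x) for x in h[v,322:336,1]])
E
```

```text
11.3167 [ 559.97785204 -241.87408943   71.15226416] [ 0.41332658 -0.07203982 -2.46787456] [-0.60175978 -0.13428657  0.0254584 ]
222 [132, 129, 131, 129, 118, 40, 5, 2, 2, 6, 6, 10, 10, 13, 11, 11, 13, 13] far [5, 5, 5, 3, 5, 5, 3, 5, 5, 5, 5, 5, 5, 3]
226 [127, 126, 129, 129, 134, 121, 42, 14, 17, 15, 15, 17, 17, 15, 13, 13, 13, 11] far [7, 5, 5, 7, 21, 36, 36, 57, 69, 98, 104, 119, 123, 129]
230 [125, 127, 127, 131, 132, 129, 116, 35, 13, 15, 15, 15, 15, 17, 15, 13, 11, 11] far [5, 5, 5, 5, 28, 98, 131, 131, 132, 126, 127, 129, 127, 129]
234 [125, 127, 126, 129, 128, 131, 128, 116, 35, 11, 17, 17, 17, 15, 15, 15, 13, 11] far [3, 5, 5, 3, 5, 33, 100, 128, 129, 129, 129, 127, 126, 127]
```

send_rows:
  moves:
    - [-0.0004,0.0015,0.0032,0,0,0]
    - [-0.0007,0.0029,0.0063,0,0,0]
    - [-0.0011,0.0047,0.0096,0,0,0]
    - [-0.0015,0.0065,0.0128,0,0,0]
    - [-0.0025,0.0107,0.0189,0,0,0]

```text
t: 11.78
position: [557.2, -231.2, 89.2]
tcp_rot: [0.33, -2.716, -1.315]
force: [0.7, -0.7, -3.4]
finger_gap: 19.4
grip_force: 40.0
```

send_rows:
  moves:
    - [-0.0006,0.0023,0.0029,0,0,0]
    - [-0.0012,0.0049,0.0057,0,0,0]
    - [-0.0018,0.0075,0.0083,0,0,0]
    - [-0.0025,0.0103,0.0109,0,0,0]
    - [-0.0025,0.0103,0.0109,0,0,0]

```text
t: 12.2
position: [554.9, -220.5, 100.8]
tcp_rot: [0.331, -2.717, -1.314]
force: [0.4, 0.0, -1.5]
finger_gap: 19.5
grip_force: 40.0
```

send_rows:
  moves:
    - [-0.0007,0.0029,0.0024,0,0,0]
    - [-0.0014,0.0059,0.0046,0,0,0]
    - [-0.0022,0.0089,0.0066,0,0,0]
    - [-0.0029,0.0119,0.0086,0,0,0]
    - [-0.0029,0.0119,0.0086,0,0,0]

```text
t: 12.62
position: [552.0, -208.5, 109.3]
tcp_rot: [0.331, -2.717, -1.314]
force: [0.0, -0.7, -1.6]
finger_gap: 19.8
grip_force: 40.0
```

```bash
python3 - <<'E'
from h import *
s=telemetry.state(); print(s['t'],s['position'],s['force'],s['wrist_torque'])
s,c=shot('top'); s2,w=shot('wrist')
a=cv2.resize(c['image'][200:300,310:410],(400,400),interpolation=cv2.INTER_CUBIC); b=cv2.resize(w['image'][100:300,220:420],(400,400))
cv2.imwrite('pics/t5.png',np.hstack([a,b])[:,:,::-1])
E
```

```text
12.6167 [ 551.95103108 -208.54801286  109.28586592] [ 0.0286262  -0.65760533 -1.6243181 ] [-0.57671185 -0.13220994 -0.02030711]
```

View pics/t5.png

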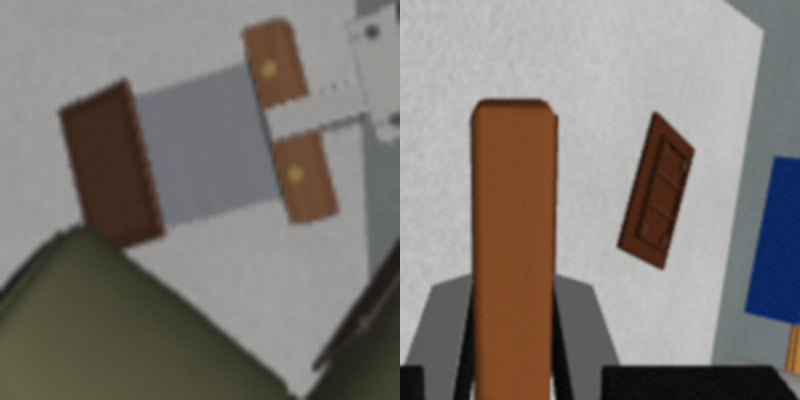

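send_rows:
  moves:
    - [-0.0008,0.0032,0.0017,0,0,0]
    - [-0.0015,0.0064,0.0033,0,0,0]
    - [-0.0023,0.0097,0.0047,0,0,0]
    - [-0.0031,0.013,0.006,0,0,0]
    - [-0.0031,0.013,0.006,0,0,0]

```text
t: 13.13
position: [548.8, -195.5, 115.2]
tcp_rot: [0.331, -2.717, -1.314]
force: [0.1, 0.1, -1.7]
finger_gap: 19.8
grip_force: 40.0
```

send_rows:
  moves:
    - [-0.0007,0.0028,0.0008,0,0,0]
    - [-0.0013,0.0056,0.0015,0,0,0]
    - [-0.002,0.0084,0.0021,0,0,0]
    - [-0.0027,0.0112,0.0026,0,0,0]
    - [-0.0033,0.014,0.003,0,0,0]

```text
t: 13.55
position: [545.4, -181.8, 117.8]
tcp_rot: [0.33, -2.717, -1.314]
force: [0.2, -0.4, -1.5]
finger_gap: 19.6
grip_force: 40.0
```

send_rows:
  moves:
    - [-0.0005,0.002,0.0002,0,0,0]
    - [-0.001,0.004,0.0003,0,0,0]
    - [-0.0014,0.006,0.0004,0,0,0]
    - [-0.0019,0.008,0.0004,0,0,0]
    - [-0.0024,0.01,0.0003,0,0,0]

```text
t: 13.97
position: [543.1, -171.9, 118.1]
tcp_rot: [0.33, -2.717, -1.314]
force: [0.7, -1.3, -0.9]
finger_gap: 19.7
grip_force: 40.0
```

send_rows:
  moves:
    - [-0.0005,0.002,0,0,0,0]
    - [-0.001,0.004,0,0,0,0]
    - [-0.0014,0.006,0,0,0,0]
    - [-0.0019,0.008,-0.0005,0,0,0]
    - [-0.0024,0.01,-0.001,0,0,0]

```text
t: 14.38
position: [540.7, -161.9, 117.0]
tcp_rot: [0.33, -2.717, -1.314]
force: [0.4, 0.2, -0.9]
finger_gap: 19.8
grip_force: 40.0
```

send_rows:
  moves:
    - [-0.0005,0.002,0,0,0,0]
    - [-0.001,0.004,0,0,0,0]
    - [-0.001,0.004,0,0,0,0]
    - [-0.001,0.004,0,0,0,0]
    - [-0.001,0.004,0,0,0,0]

```text
t: 14.8
position: [539.7, -158.1, 117.1]
tcp_rot: [0.33, -2.717, -1.314]
force: [-0.1, 0.8, -2.1]
finger_gap: 19.7
grip_force: 40.0
```

```bash
python3 - <<'E'
from h import *
s=telemetry.state(); print(s['t'],s['position'],s['force'],s['wrist_torque'])
s,c=shot('top','t6.png')
im=c['image'];h=cv2.cvtColor(im,cv2.COLOR_RGB2HSV); M=((h[...,1]>90)&((h[...,0]<18)|(h[...,0]>170))).astype(np.uint8)*255
for q in cv2.findContours(M,0,2)[0]:
    if cv2.contourArea(q)>100:
        r=cv2.minAreaRect(q); print(np.round([*r[0],*r[1],r[2]],1),onz(c,s,r[0],7).round(1))
E
```

```text
14.8 [ 539.74394905 -158.12449511  117.07742265] [-0.07536371  0.76850232 -2.10092266] [-0.55324939 -0.12685254  0.03596728]
[364.6 248.1  20.9  11.9  76. ] [ 523.6 -191.3    7. ]
[312.2 249.3  37.2  28.7  77.5] [517.2 -56.7   7. ]
[251.6 250.   28.9  37.1  14. ] [511.7  98.8   7. ]
[357.6 219.2  19.6  11.6  76. ] [ 598.5 -173.2    7. ]
[118.4 234.   43.1  62.6   8.1] [545.2 444.5   7. ]
[431.5 179.5  37.   53.   90. ] [ 709.4 -368.2    7. ]
[ 37.  191.5 131.   74.   90. ] [652.6 667.7   7. ]
[311.2 113.9  19.8  36.7  47.7] [884.7 -48.8   7. ]
[505.5  36.   72.  107.   90. ] [1126.6 -586.3    7. ]
```

```bash
python3 - <<'E'
from h import *
s=telemetry.state(); p=s['position'];R=Ro.from_rotvec(s['tcp_rot']); q=s['qpos']
H=np.array([474.8,-420.6,97.0]); RH=Ro.from_rotvec([2.16,1.6,.428]).as_matrix(); b=RH[:,2]; print(b)
W=[([550,-230,200],R.as_matrix()),([555,-300,230],tool_l(pose_l(98,57))),([530,-315,280],tool_l(pose_l(70,72))),([490,-325,300],tool_l(pose_l(38,80))),([445,-330,300],tool_l(pose_l(5,78))),([412,-342,290],RH),(H-120*b,RH)]
for a,m in W:
    a=np.array(a,float);B=Ro.from_matrix(m);q,co=ik(a,m,q)
    rv=np.degrees((B*R.inv()).as_rotvec()); print((a-p).round(1).tolist(),rv.round(2).tolist(),np.linalg.norm(rv).round(1),np.linalg.norm(a-p).round(),q.round(2),'%.0e'%co); p,R=a,B
E
```

```text
[ 0.47825595 -0.14651387 -0.86591277]
[10.3, -71.8, 82.9] [-0.0, -0.0, -0.0] 0.0 110.0 [-0.68  0.83  0.96  0.57  2.06 -2.41] 7e-29
[5.0, -70.0, 30.0] [-18.3, -3.57, -5.82] 19.5 76.0 [-0.71  0.74  0.92  0.39  1.91 -2.37] 3e-30
[-25.0, -15.0, 50.0] [-15.07, 1.58, -27.84] 31.7 58.0 [-0.72  0.47  1.15  0.29  1.64 -1.94] 7e-21
[-40.0, -10.0, 20.0] [-6.56, 4.76, -31.95] 33.0 46.0 [-0.73  0.31  1.3   0.17  1.5  -1.4 ] 4e-27
[-45.0, -5.0, 0.0] [0.74, -1.89, -33.0] 33.1 45.0 [-0.78  0.16  1.48  0.16  1.36 -0.89] 3e-29
[-33.0, -12.0, -10.0] [-1.93, -18.02, -21.77] 28.3 37.0 [-0.91 -0.05  1.8   0.35  0.98 -0.75] 2e-21
[5.4, -61.0, -89.1] [0.0, 0.0, 0.0] 0.0 108.0 [-0.98  0.15  1.81  0.45  0.82 -0.93] 8e-30
```

send_rows:
  moves:
    - [0.003,-0.01,0.02,0,0,0]
    - [0.006,-0.03,0.05,0,0,0]
    - [0.0103,-0.0718,0.0829,0,0,0]
    - [0.0103,-0.0718,0.0829,0,0,0]
    - [0.0103,-0.0718,0.0829,0,0,0]

```text
t: 15.27
position: [550.3, -232.3, 201.7]
tcp_rot: [0.329, -2.722, -1.312]
force: [-0.2, 0.6, -1.9]
finger_gap: 19.6
grip_force: 40.0
```

send_rows:
  moves:
    - [0.005,-0.07,0.03,-18.3,-3.57,-5.82]
    - [0.005,-0.07,0.03,-18.3,-3.57,-5.82]
    - [0.005,-0.07,0.03,-18.3,-3.57,-5.82]
    - [0.005,-0.07,0.03,-18.3,-3.57,-5.82]

```text
t: 15.6
position: [555.4, -299.5, 231.9]
tcp_rot: [0.209, -2.974, -0.87]
force: [-0.3, 0.9, -0.8]
finger_gap: 19.7
grip_force: 40.0
```

send_rows:
  moves:
    - [-0.025,-0.015,0.05,-15.07,1.58,-27.84]
    - [-0.025,-0.015,0.05,-15.07,1.58,-27.84]
    - [-0.025,-0.015,0.05,-15.07,1.58,-27.84]
    - [-0.025,-0.015,0.05,-15.07,1.58,-27.84]
    - [-0.025,-0.015,0.05,-15.07,1.58,-27.84]

```text
t: 16.02
position: [529.7, -312.9, 279.0]
tcp_rot: [0.536, 3.004, 0.477]
force: [-0.8, -0.1, -1.4]
finger_gap: 19.6
grip_force: 40.0
```

send_rows:
  moves:
    - [-0.04,-0.01,0.02,-6.56,4.76,-31.95]
    - [-0.04,-0.01,0.02,-6.56,4.76,-31.95]
    - [-0.04,-0.01,0.02,-6.56,4.76,-31.95]
    - [-0.04,-0.01,0.02,-6.56,4.76,-31.95]
    - [-0.04,-0.01,0.02,-6.56,4.76,-31.95]

```text
t: 16.43
position: [489.8, -323.0, 298.0]
tcp_rot: [1.348, 2.747, 0.243]
force: [-0.4, 0.6, -1.4]
finger_gap: 19.7
grip_force: 40.0
```

send_rows:
  moves:
    - [-0.045,-0.005,0,0.74,-1.89,-33]
    - [-0.045,-0.005,0,0.74,-1.89,-33]
    - [-0.045,-0.005,0,0.74,-1.89,-33]
    - [-0.045,-0.005,0,0.74,-1.89,-33]
    - [-0.045,-0.005,0,0.74,-1.89,-33]

```text
t: 16.85
position: [444.7, -328.0, 297.6]
tcp_rot: [2.031, 2.203, 0.236]
force: [-0.2, -0.0, -1.6]
finger_gap: 19.9
grip_force: 40.0
```

send_rows:
  moves:
    - [-0.033,-0.012,-0.01,-1.93,-18.02,-21.77]
    - [-0.033,-0.012,-0.01,-1.93,-18.02,-21.77]
    - [-0.033,-0.012,-0.01,-1.93,-18.02,-21.77]
    - [-0.033,-0.012,-0.01,-1.93,-18.02,-21.77]
    - [-0.033,-0.012,-0.01,-1.93,-18.02,-21.77]

```text
t: 17.27
position: [411.0, -339.4, 286.9]
tcp_rot: [2.167, 1.596, 0.433]
force: [-0.1, 0.1, -1.8]
finger_gap: 19.9
grip_force: 40.0
```

send_rows:
  moves:
    - [0,0,0,0,0,0]
    - [0,0,0,0,0,0]
    - [0,0,0,0,0,0]

```text
t: 17.52
position: [412.5, -341.6, 289.4]
tcp_rot: [2.16, 1.605, 0.428]
force: [0.5, -1.3, -1.5]
finger_gap: 19.5
grip_force: 40.0
```

```bash
python3 - <<'E'
from h import *
H=np.array([474.8,-420.6,97.0]); RH=Ro.from_rotvec([2.16,1.6,.428]).as_matrix()
s=telemetry.state(); print(s['t'],s['position'],s['tcp_rot'],s['qvel'].round(3)); go(H-130*RH[:,2],RH)
E
```

```text
17.5167 [ 412.50245787 -341.60965976  289.41421752] [2.16030377 1.60450609 0.42786397] [-0.002 -0.003  0.002 -0.    -0.012  0.008]
shift mm [  0.1 -59.9 -79.8] turn deg [-0.08 -0.13 -0.16]
```

send_rows:
  moves:
    - [0,-0.03,-0.02,-0.08,-0.13,-0.16]
    - [0.0001,-0.0599,-0.05,-0.08,-0.13,-0.16]
    - [0.0001,-0.0599,-0.0798,-0.08,-0.13,-0.16]
    - [0.0001,-0.0599,-0.0798,-0.08,-0.13,-0.16]
    - [0.0001,-0.0599,-0.0798,-0.08,-0.13,-0.16]

```text
t: 17.93
position: [412.2, -401.3, 209.2]
tcp_rot: [2.163, 1.598, 0.429]
force: [-0.4, 0.6, -0.8]
finger_gap: 19.7
grip_force: 40.0
```

send_rows:
  moves:
    - [0,0,0,0,0,0]
    - [0,0,0,0,0,0]
    - [0,0,0,0,0,0]
    - [0,0,0,0,0,0]

```text
t: 18.27
position: [412.5, -401.7, 211.6]
tcp_rot: [2.157, 1.595, 0.428]
force: [-0.9, -0.2, -1.6]
finger_gap: 19.9
grip_force: 40.0
```

```bash
python3 - <<'E'
from h import *
H=np.array([474.8,-420.6,97.0]); RH=Ro.from_rotvec([2.16,1.6,.428]).as_matrix()
s=telemetry.state(); print(s['t'],s['position'],s['qvel'].round(3)); go(H-130*RH[:,2],RH); go(H-30*RH[:,2],RH)
E
```

```text
18.2667 [ 412.50151766 -401.73781308  211.60126433] [-0.001  0.006  0.005  0.001 -0.005 -0.001]
shift mm [ 0.1  0.2 -2. ] turn deg [0.18 0.19 0.13]
shift mm [ 48.  -14.5 -88.6] turn deg [0.18 0.19 0.13]
```

send_rows:
  moves:
    - [0.004,-0.0012,-0.0085,0.1,0.1,0]
    - [0.009,-0.0027,-0.0175,0.1,0.1,0]
    - [0.014,-0.0043,-0.0265,0.1,0.1,0]
    - [0.019,-0.0058,-0.0355,0.1,0.1,0]
    - [0.024,-0.0073,-0.0445,0.1,0.1,0]

```text
t: 18.68
position: [436.6, -409.0, 164.1]
tcp_rot: [2.163, 1.597, 0.428]
force: [0.6, 0.7, -2.1]
finger_gap: 20.2
grip_force: 40.0
```

send_rows:
  moves:
    - [0.0048,-0.0015,-0.0088,0,0,0]
    - [0.0096,-0.0029,-0.0176,0,0,0]
    - [0.0144,-0.0044,-0.0264,0,0,0]
    - [0.0192,-0.0058,-0.0352,0,0,0]
    - [0.024,-0.0072,-0.044,0,0,0]

```text
t: 19.1
position: [461.0, -416.8, 121.4]
tcp_rot: [2.161, 1.595, 0.428]
force: [1.7, -0.9, 1.1]
finger_gap: 19.9
grip_force: 40.0
```

send_rows:
  moves:
    - [0,0,0,0,0,0]
    - [0,0,0,0,0,0]
    - [0,0,0,0,0,0]

```text
t: 19.35
position: [460.8, -416.5, 121.7]
tcp_rot: [2.161, 1.596, 0.428]
force: [3.8, -0.4, -1.7]
finger_gap: 20.0
grip_force: 40.0
```

```bash
python3 - <<'E'
from h import *
H=np.array([474.8,-420.6,97.0]); RH=Ro.from_rotvec([2.16,1.6,.428]).as_matrix()
s=telemetry.state(); print(s['t'],s['position'],s['force'],s['wrist_torque'],s['qvel'].round(3)); go(H,RH)
E
```

```text
19.35 [ 460.77687484 -416.51304615  121.65033687] [ 3.7834426  -0.38958994 -1.71928854] [-0.24433088 -0.57080197  0.01352008] [-0.002 -0.006  0.003  0.     0.002  0.001]
shift mm [ 14.   -4.1 -24.7] turn deg [0.01 0.08 0.18]
```

send_rows:
  moves:
    - [0.003,-0.0009,-0.0052,0,0,0]
    - [0.006,-0.0018,-0.0104,0,0,0]
    - [0.009,-0.0027,-0.0156,0,0,0]
    - [0.0115,-0.0034,-0.0205,0,0,0]
    - [0.0115,-0.0034,-0.0205,0,0,0]

```text
t: 19.77
position: [472.5, -420.1, 100.5]
tcp_rot: [2.161, 1.595, 0.428]
force: [8.8, -3.1, -0.7]
finger_gap: 19.8
grip_force: 40.0
```

send_rows:
  moves:
    - [0.0006,-0.0002,-0.001,0,0,0]
    - [0.0012,-0.0004,-0.002,0,0,0]
    - [0.0017,-0.0005,-0.003,0,0,0]
    - [0.0021,-0.0006,-0.0038,0,0,0]
    - [0.0021,-0.0006,-0.0038,0,0,0]

```text
t: 20.18
position: [474.2, -420.6, 97.6]
tcp_rot: [2.161, 1.595, 0.428]
force: [6.5, -2.2, 1.6]
finger_gap: 19.4
grip_force: 40.0
```

```bash
python3 - <<'E'
from h import *
H=np.array([474.8,-420.6,97.0]); RH=Ro.from_rotvec([2.16,1.6,.428]).as_matrix()
s=telemetry.state(); print(s['t'],s['position'],s['force'],s['wrist_torque'],s['qvel'].round(3)); go(H,RH)
E
```

```text
20.1833 [ 474.18976423 -420.62312249   97.60136511] [ 6.49072544 -2.17978804  1.56500765] [-0.60971856 -1.33420016 -0.14124811] [ 0.001  0.001  0.001  0.    -0.002 -0.   ]
shift mm [ 0.6  0.  -0.6] turn deg [0.04 0.08 0.19]
```

send_rows:
  moves:
    - [0.0003,-0.0001,-0.0006,0,0,0]
    - [0.0003,-0.0001,-0.0006,0,0,0]
    - [0.0003,-0.0001,-0.0006,0,0,0]

```text
t: 20.43
position: [474.4, -420.8, 97.1]
tcp_rot: [2.161, 1.595, 0.428]
force: [6.1, -1.4, 3.3]
finger_gap: 19.8
grip_force: 40.0
```

send_rows:
  moves:
    - [0,0,0,0,0,0]
    - [0,0,0,0,0,0]
    - [0,0,0,0,0,0]
    - [0,0,0,0,0,0]
    - [0,0,0,0,0,0]
  jaw: 0.045

```text
t: 20.85
position: [473.8, -420.2, 96.3]
tcp_rot: [2.163, 1.597, 0.428]
force: [0.4, 1.1, -0.0]
finger_gap: 45.0
grip_force: 0.0
```

send_rows:
  moves:
    - [-0.0048,0.0015,0.0087,0,0,0]
    - [-0.0143,0.0044,0.026,0,0,0]
    - [-0.0287,0.0088,0.052,0,0,0]
    - [-0.043,0.0131,0.0779,0,0,0]
    - [-0.0574,0.0175,0.1039,0,0,0]

```text
t: 21.27
position: [415.5, -402.3, 202.1]
tcp_rot: [2.162, 1.597, 0.427]
force: [0.1, -0.3, 1.0]
finger_gap: 45.1
grip_force: 0.0
```

send_rows:
  moves:
    - [-0.01,0.02,0.03,0,0,0]
    - [-0.02,0.06,0.06,0,0,0]
    - [-0.02,0.1,0.08,0,0,0]
    - [-0.02,0.1,0.08,0,0,0]
    - [-0.02,0.1,0.08,0,0,0]

```text
t: 21.68
position: [396.5, -301.2, 283.6]
tcp_rot: [2.157, 1.596, 0.428]
force: [-1.1, -0.6, 0.5]
finger_gap: 45.5
grip_force: 0.0
```

```bash
python3 - <<'E'
from h import *
s,c=shot('side'); s,t=shot('top'); print(s['t'],s['position'])
a=cv2.resize(t['image'][170:310,230:510],(560,280)); b=cv2.resize(c['image'][190:400,160:440],(400,300)); b2=cv2.resize(c['image'][285:397,190:310],(400,300),interpolation=cv2.INTER_CUBIC)
m=np.zeros((580,800,3),np.uint8); m[:280,:560]=a; m[280:,:400]=b; m[280:,400:]=b2; cv2.imwrite('pics/end.png',m[:,:,::-1])
E
```

```text
21.7333 [ 396.53044421 -302.2788693   282.1222843 ]
```

View pics/end.png

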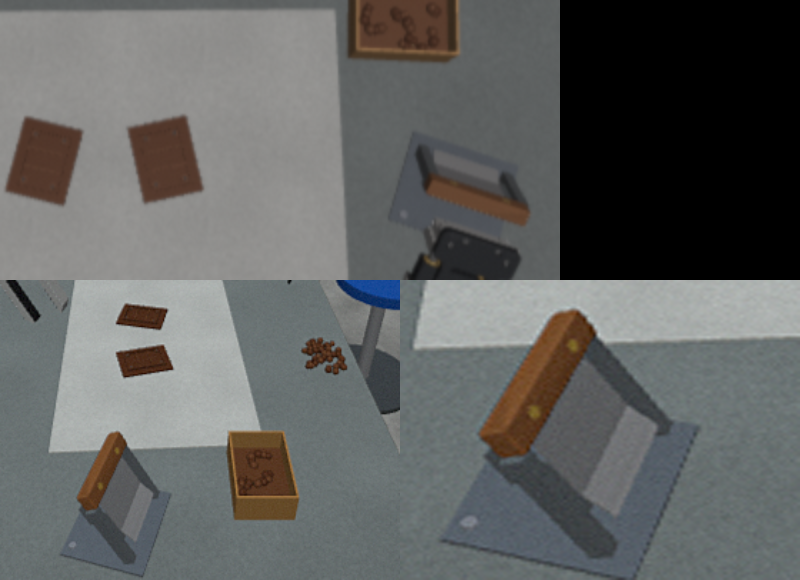

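Both lids lie inside up: the turned one is at about (165,160) in the top crop, the finished one at (45,160). The lifter sits in its rest as at the start, and the gripper is clear of it.

send_rows:
  moves:
    - [0,0,0,0,0,0]
    - [0,0,0,0,0,0]
    - [0,0,0,0,0,0]

```text
t: 22.03
position: [396.4, -303.4, 279.7]
tcp_rot: [2.164, 1.596, 0.427]
force: [-0.2, 0.2, -0.1]
finger_gap: 44.9
grip_force: 0.0
```

```bash
python3 -c "
from workcell import ticket; print(ticket.job_done())"
```

```text
the job is handed in; nothing more can be done
None
```

The lid is turned and lies flat, inside up, on the white sheet beside the finished one, the lifter is back in its rest, and the job was handed in at about 22 s with no verdict returned.

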